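Put the knobbed lids on their jars

TASK

Cover the three open terracotta jars before they go on the shelf: pick out the three lids that have a round knob and put each on the jar of its own size, gently and not dropped, so that it sits level and fully home. Leave the two lids with a strap handle where they lie, and leave the jars standing in their places.

Things in the scene. Friction and masses are not known exactly. Their poses are not given: they have to be found in the camera images.
- lid_small_knob (a point): small knobbed lid: terracotta disc 60 mm wide, 5.5 thick, one round knob on top; below, a tapered flange 8 mm deep, 22 wide at its foot, 36 at its root, enters the jar's mouth. Stands on the flange. Knob 24 mm thick, upright side 6 mm below to 6 above this point (knob's middle), top 10 above. Point is 38 mm above the flange's foot, 30 above the disc's underside, 24.5 above its top. z up.
- lid_middle_knob (a point): middle knobbed lid: terracotta disc 78 mm wide, 5.5 thick, one round knob on top; below, a tapered flange 8 mm deep, 39 wide at its foot, 53 at its root, enters the jar's mouth. Stands on the flange. Knob 24 mm thick, upright side 6 mm below to 6 above this point (knob's middle), top 10 above. Point is 38 mm above the flange's foot, 30 above the disc's underside, 24.5 above its top. z up.
- lid_large_knob (a point): large knobbed lid: terracotta disc 96 mm wide, 5.5 thick, one round knob on top; below, a tapered flange 8 mm deep, 55 wide at its foot, 69 at its root, enters the jar's mouth. Stands on the flange. Knob 24 mm thick, upright side 6 mm below to 6 above this point (knob's middle), top 10 above. Point is 38 mm above the flange's foot, 30 above the disc's underside, 24.5 above its top. z up.
- jar_small_rim (a point): small jar: an open, empty, round bare terracotta jar, 58 mm across outside, 44 mm high, mouth 48 mm across, wall 5 mm; it stands loose on the table (388 g or thereabouts). This point is the centre of its mouth, level with the rim. z is up. With its lid fully home the lid's knob point stands 30 mm above this point.
- jar_middle_rim (a point): middle jar: an open, empty, round bare terracotta jar, 76 mm across outside, 50 mm high, mouth 66 mm across, wall 5 mm; it stands loose on the table (496 g or thereabouts). This point is the centre of its mouth, level with the rim. z is up. With its lid fully home the lid's knob point stands 30 mm above this point.
- jar_large_rim (a point): large jar: an open, empty, round bare terracotta jar, 94 mm across outside, 56 mm high, mouth 84 mm across, wall 5 mm; it stands loose on the table (604 g or thereabouts). This point is the centre of its mouth, level with the rim. z is up. With its lid fully home the lid's knob point stands 30 mm above this point.
- strap_lid_small_strap (a point): small strap lid: terracotta disc and flange just like those of the small knobbed lid (60 mm across), but with an arched strap handle 42 mm long and 8 mm thick in place of the knob. It belongs to another pot and stays. This point is the middle of the strap, 39 mm above the table; the strap runs along x, z is up.
- strap_lid_middle_strap (a point): middle strap lid: terracotta disc and flange just like those of the middle knobbed lid (78 mm across), but with an arched strap handle 42 mm long and 8 mm thick in place of the knob. It belongs to another pot and stays. This point is the middle of the strap, 39 mm above the table; the strap runs along x, z is up.

How it is judged:
By the outcome, as a careful person would: the job done as asked, in the order asked, and still so for the second after the job is handed in, with the robot touching nothing.
It also fails if it takes over 88 s, if anything falls off the work surface, if the arm or the gripper's body presses on something with over 40 N, if the wrist force passes 120 N, or if a joint passes its speed limit or range.

ROBOT

A 7-joint arm with a two-finger parallel gripper is mounted at the origin on a cart in front of the work surface, level with it; the furniture and walls round the work are solid. World frame = base frame: x ahead of the robot, y to its left, z up, the work surface at z = 0. Lengths are in m, angles in rad, forces in N, time in s.
With the tool pointing down it reaches from about 0.425 to 0.925 m from the base axis. Payload 6.8 kg.
Tool frame: the origin (TCP) lies at the very end of the fingers, on their centre line; the grasp point (between the pads) lies 19 mm behind it (r.grip_depth is the distance from the TCP to the grasp point, in m); z points along the fingers, y is the direction in which the jaws open and shut (so a half turn about z gives the same grasp; the last joint's range is limited). The gripper opens to 85 mm and grips with 20 to 120 N. Pads are 22 mm wide; open, the fingers measure 114 mm over their backs; the gripper's body (76 mm by 85 mm) begins 54 mm behind the grasp point. The pads swing forward as they close: fully open they stand 13 mm farther back than shut.
Start: joints at [1.181, 0.477, 0.022, 1.555, -0.011, 1.109, -0.083], TCP at [0.188, -0.648, 0.231] pointing down, gripper open.
Joint ranges: [-2.96, 2.96], [-0.34, 2.1], [-1.41, 1.46], [0.24, 2.44], [-1.37, 4.51], [0.17, 1.92], [-2.96, 2.96]. Speed limits (rad/s): [2.39, 2.39, 3.14, 3.14, 3.14, 3.14, 3.14].

INTERFACE

Orientations are given as a rotation vector (axis times angle).
In Python, from bench import r, grab_frame gives the robot as it stands. The module is installed in compiled form; this text tells all that it offers.
- The arm moves only by the tool play_rows, never from a script. Its argument "increments" is a list of rows, each a list of 7 numbers: the shift along the tool's x, y, z in mm, then the turn, a rotation vector about the tool's x, y, z in rad, then the closure in counts, from 0 (fully open) to 255 (shut). In form: [[tx, ty, tz, rx, ry, rz, claw], ...]. A call has 1 to 5 rows; each row shifts and turns the pose as measured when the row begins, along the tool's axes as they then stand; what a row does not reach is not made up. A row lasts 1/10 s, in which the tool goes at most 50 mm and 8.59 degrees, less where a joint would pass 70% of its speed; a pose out of reach is approached as far as the arm can. A call is refused whole if a number of a shift passes 50 or a number of a turn 0.15, either way. A call with a gripper value outside its range is refused whole. The fingers move at their own pace and stop on an object; "force" is the grip in N (left out, the last holds). Time passes only in rows, so rows that do not move let the fingers close. It gives the time, the measured TCP pose, the force and the opening at its end, in the units of the state.
- r.get_obs(): the state, without advancing time (a new reading comes with each control period).
- grab_frame(name): name is "scene" or "top"; returns a dict with "color" (384x512x3 uint8, blue, green, red), "depth" (384x512 float32, m along the optical axis (not along the pixel's ray), 0 where there is no reading), "K" (3x3 intrinsics, pixels), "k1" (the pictures are not rectified: a ray, as slopes to the right and down, at radius r is drawn at 1 + k1 r^2 times it, then the intrinsics apply), "T" (4x4, takes a point from camera to world coordinates). Camera axes: x right, y up, looking along -z (the intrinsics and any distortion apply to the point x, -y, -z); pixel columns grow to the right and rows downward; lengths in m; the calibration is good to about 2 mm. A picture is of the moment at which its call begins.
- r.hand_in(): hands the job in, once; it reports no verdict.
The state is a dict: "clock": time; "joints": joint angles; "qvel": joint speeds; "tau": joint torques, N m; "tcp_pos": TCP position; "orientation": TCP orientation; "contact_force": force on the tool from outside, world axes, zero at the start; "moment": the same for the moment, N m; "grip_width": finger opening in m.
Only numpy, scipy, OpenCV 4.12 (cv2) and the standard library are available. Lean on these libraries where they do the work, as an engineer would, in place of code of your own. Each camera call takes 0.05 s, during which the arm holds its last target.

## Working session

There is one attempt and no reset: what is moved stays moved. The work goes in short steps, Python scripts to look and compute and a tool call to move; the robot and the scene stay as the last step left them, time stands still between calls to the robot, and variables do not carry over. Pictures are saved under pics/ and viewed, and the job is handed in when it is done.

Besides the shell and the picture viewer there is one more tool, called after "Emit:" in YAML: its name, and indented under it one key for each argument. play_rows: Moves the arm, as the interface text tells. Its arguments: {"type":"object","properties":{"increments":{"type":"array","items":{"type":"array","items":{"type":"number"}}},"force":{"type":"number"}},"required":["increments"]}

```bash
mkdir -p pics
cat > h.py <<'E'
import numpy as np, cv2
from bench import r, grab_frame
def save(f,name,box=None,s=1):
    im=f["color"]
    if box: im=im[box[1]:box[3],box[0]:box[2]]
    if s!=1: im=cv2.resize(im,None,fx=s,fy=s,interpolation=cv2.INTER_CUBIC)
    cv2.imwrite("pics/"+name,im)
def ray(f,u,v):
    K=f["K"]; d=np.array([(u-K[0,2])/K[0,0],(v-K[1,2])/K[1,1]])
    s=d.copy()
    for _ in range(20): s=d/(1+f["k1"]*(s@s))
    return np.array([s[0],-s[1],-1.0])
def at_depth(f,u,v,z=None):
    if z is None: z=f["depth"][int(round(v)),int(round(u))]
    p=ray(f,u,v)*z
    return (f["T"]@np.r_[p,1])[:3]
def at_z(f,u,v,z):
    T=f["T"]; d=T[:3,:3]@ray(f,u,v); o=T[:3,3]
    return o+d*(z-o[2])/d[2]
def cloud(f):
    H,W=f["depth"].shape; K=f["K"]
    uu,vv=np.meshgrid(np.arange(W),np.arange(H))
    d=np.stack([(uu-K[0,2])/K[0,0],(vv-K[1,2])/K[1,1]],-1); s=d.copy()
    for _ in range(20): s=d/(1+f["k1"]*(s**2).sum(-1,keepdims=True))
    z=f["depth"]; p=np.stack([s[...,0]*z,-s[...,1]*z,-z],-1)
    return p@f["T"][:3,:3].T+f["T"][:3,3]
E
python3 - <<'E'
from h import *
for n in("top","scene"):
    f=grab_frame(n); save(f,n+"0.png"); print(n,f["K"],f["k1"],f["T"].round(3)); np.savez("/tmp/%s0.npz"%n,**f)
o=r.get_obs()
for k in o: print(k,np.round(o[k],4))
print(r.grip_depth)
E
```

```text
top [[398.97059591   0.         252.95511605]
 [  0.         398.97059591 189.70111632]
 [  0.           0.           1.        ]] -0.04841013215290436 [[ 1.000e-03  9.980e-01 -5.600e-02  5.150e-01]
 [-1.000e+00  2.000e-03  2.400e-02  3.700e-02]
 [ 2.400e-02  5.600e-02  9.980e-01  1.192e+00]
 [ 0.000e+00  0.000e+00  0.000e+00  1.000e+00]]
scene [[349.94568085   0.         258.51066317]
 [  0.         349.94568085 196.38194008]
 [  0.           0.           1.        ]] -0.058657641167718544 [[ 0.82   0.383 -0.425  0.186]
 [-0.572  0.549 -0.61  -0.518]
 [-0.     0.743  0.669  0.684]
 [ 0.     0.     0.     1.   ]]
clock 0.1
joints [ 1.1809  0.4777  0.0223  1.5563 -0.0115  1.1093 -0.0831]
qvel [-0.0002 -0.0014 -0.0013 -0.0026 -0.0002 -0.0001  0.0014]
tau [ 3.80000e-03 -5.97768e+01  1.61310e+00 -2.81960e+01  1.27000e-02
  5.00000e-03  0.00000e+00]
tcp_pos [ 0.1876 -0.6479  0.2304]
orientation [-3.1088e+00 -4.4100e-01  5.0000e-04]
contact_force [0.3403 0.1172 0.2941]
moment [-0.0414  0.0647 -0.0166]
grip_width 0.0854
0.0187
```

View pics/top0.png

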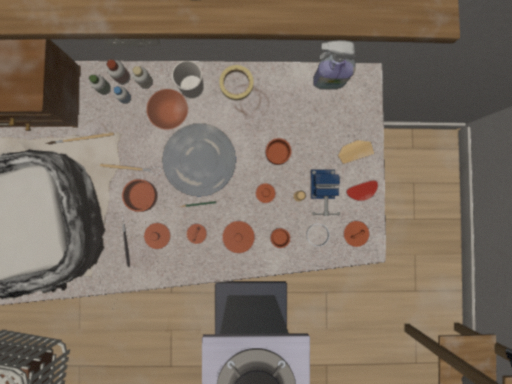

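View pics/scene0.png

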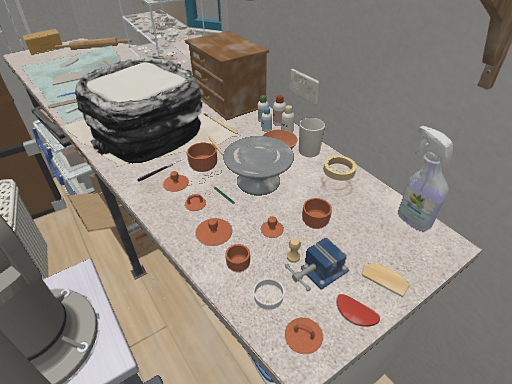

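Run:
```python
from h import *
f=dict(np.load("/tmp/top0.npz")); save(f,"top0a.png",(110,130,250,255),5); save(f,"top0b.png",(215,130,375,255),5)
f=dict(np.load("/tmp/scene0.npz")); save(f,"scene0a.png",(130,130,340,290),3.8)
```

```text
(no output)
```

View pics/top0a.png

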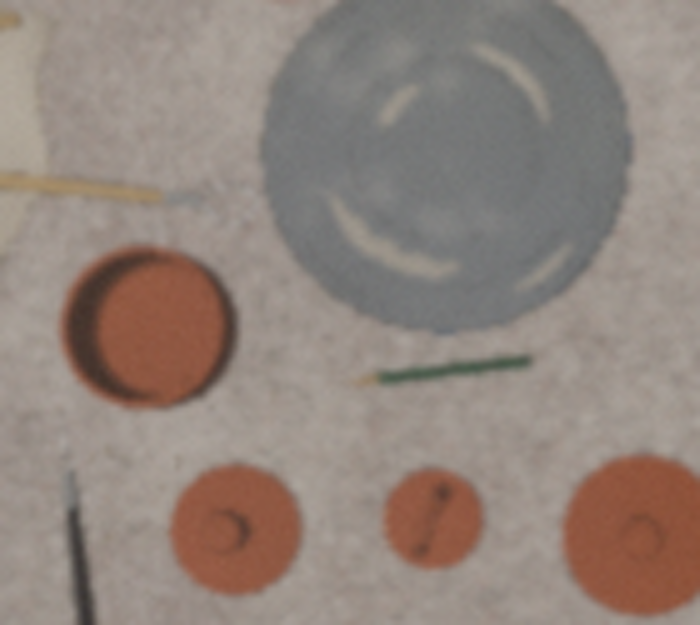

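View pics/top0b.png

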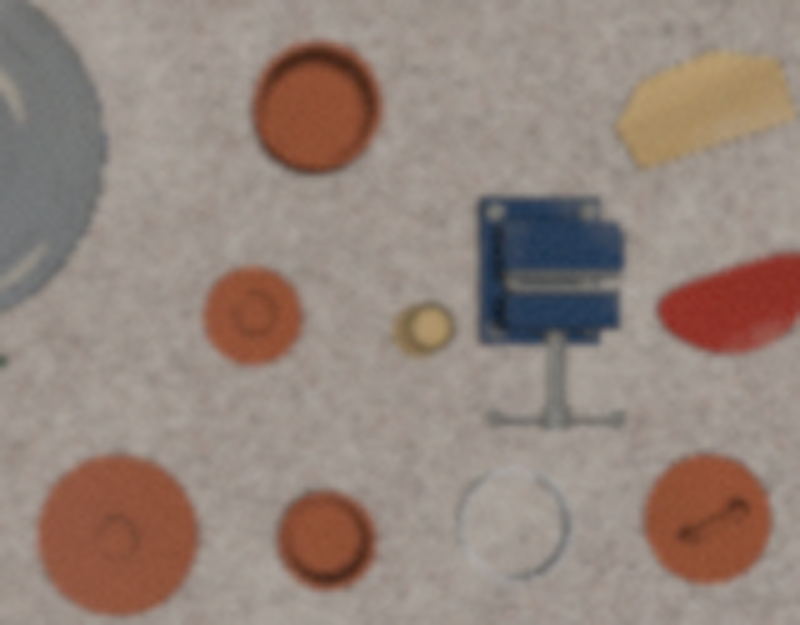

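View pics/scene0a.png

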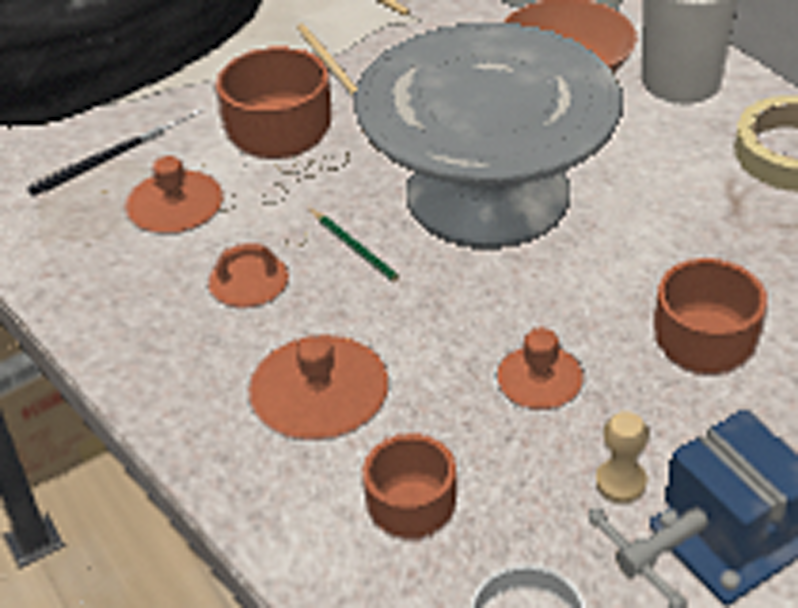

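```bash
cat > m.py <<'E'
from h import *
from scipy.optimize import least_squares
def mask(f):
    hsv=cv2.cvtColor(f["color"],cv2.COLOR_BGR2HSV); 
    m=((hsv[...,0]<14)&(hsv[...,1]>115)&(hsv[...,2]>20)).astype(np.uint8)
    return cv2.morphologyEx(m,cv2.MORPH_CLOSE,np.ones((3,3)))
def fitc(P,R=None):
    c0=P.mean(0)
    if R is None:
        s=least_squares(lambda q:np.hypot(*(P-q[:2]).T)-q[2],[*c0,.03],loss="soft_l1",f_scale=.001)
        return s.x
    s=least_squares(lambda q:np.hypot(*(P-q[:2]).T)-R,c0,loss="soft_l1",f_scale=.001); return np.r_[s.x,R]
def blobs(f,amin=150):
    m=mask(f); cs,_=cv2.findContours(m,cv2.RETR_EXTERNAL,cv2.CHAIN_APPROX_NONE)
    return [c[:,0,:].astype(float) for c in cs if cv2.contourArea(c)>amin]
E
python3 - <<'E'
from m import *
f=dict(np.load("/tmp/top0.npz"))
C=cloud(f)
for c in blobs(f):
    u=c.mean(0)
    m=np.zeros(f["depth"].shape,np.uint8); cv2.fillPoly(m,[c.astype(np.int32)],1)
    m=cv2.erode(m,np.ones((3,3))); z=C[...,2][m>0]
    print(u.round(1),"z pct",np.percentile(z,[2,10,50,90,98]).round(4))
    for zz in(.0135,.044,.05,.056):
        P=np.array([at_z(f,*p,zz)[:2] for p in c]); q=fitc(P); print("   ",zz,q.round(4), "diam",round(q[2]*2000,1))
t=C[230:234,200:215,2];print("table",np.median(C[215:220,170:260,2]))
E
```

```text
[279.9 237.4] z pct [0.0035 0.0046 0.0083 0.0174 0.036 ]
    0.0135 [ 0.4409 -0.0717  0.0262] diam 52.4
    0.044 [ 0.4429 -0.0689  0.0255] diam 51.0
    0.05 [ 0.4432 -0.0684  0.0254] diam 50.8
    0.056 [ 0.4436 -0.0678  0.0253] diam 50.5
[196.1 233.5] z pct [0.0093 0.0118 0.0152 0.0411 0.0463]
    0.0135 [0.4531 0.1743 0.0256] diam 51.2
    0.044 [0.4548 0.1707 0.0249] diam 49.9
    0.05 [0.4551 0.17   0.0248] diam 49.6
    0.056 [0.4554 0.1693 0.0247] diam 49.4
[156.5 235.5] z pct [0.0099 0.0118 0.0145 0.0477 0.0513]
    0.0135 [0.4468 0.2904 0.0345] diam 68.9
    0.044 [0.4486 0.2838 0.0336] diam 67.2
    0.05 [0.449  0.2825 0.0334] diam 66.8
    0.056 [0.4493 0.2813 0.0332] diam 66.5
[238.  236.6] z pct [0.0097 0.0114 0.0142 0.019  0.0503]
    0.0135 [0.4436 0.0514 0.044 ] diam 88.0
    0.044 [0.4454 0.0511 0.0429] diam 85.7
    0.05 [0.4458 0.051  0.0426] diam 85.3
    0.056 [0.4462 0.0509 0.0424] diam 84.8
[356.3 233.4] z pct [0.0097 0.0118 0.0145 0.0332 0.0428]
    0.0135 [ 0.4531 -0.2988  0.0355] diam 71.0
    0.044 [ 0.4547 -0.2902  0.0346] diam 69.2
    0.05 [ 0.4551 -0.2
[... 812 characters left out ...]
52 0.0085 0.0302 0.0529]
    0.0135 [ 0.6977 -0.0663  0.0362] diam 72.4
    0.044 [ 0.693  -0.0636  0.0353] diam 70.5
    0.05 [ 0.6921 -0.0631  0.0351] diam 70.2
    0.056 [ 0.6912 -0.0625  0.0349] diam 69.8
[167.9 108.5] z pct [0.0077 0.0098 0.0198 0.0384 0.0442]
    0.0135 [0.8243 0.2674 0.056 ] diam 111.9
    0.044 [0.8163 0.2615 0.0545] diam 109.0
    0.05 [0.8148 0.2603 0.0542] diam 108.5
    0.056 [0.8132 0.2591 0.0539] diam 107.9
[33.2 81.7] z pct [0.1091 0.1581 0.2358 0.2387 0.24  ]
    0.0135 [0.9052 0.6869 0.086 ] diam 172.0
    0.044 [0.8951 0.67   0.0838] diam 167.5
    0.05 [0.8932 0.6667 0.0833] diam 166.6
    0.056 [0.8912 0.6634 0.0829] diam 165.8
table 0.0012011894698804593
```

```bash
cat >> m.py <<'E'
SC=6
def soft(f):
    c=f["color"].astype(np.float32); d=c[...,2]-c[...,0]
    return cv2.GaussianBlur(d,(0,0),.6)
def contours(f,thr=None):
    d=cv2.resize(soft(f),None,fx=SC,fy=SC,interpolation=cv2.INTER_CUBIC)
    m=(d>(thr or 40)).astype(np.uint8)
    cs,_=cv2.findContours(m,cv2.RETR_EXTERNAL,cv2.CHAIN_APPROX_NONE)
    return [(c[:,0,:]+.5)/SC-.5 for c in cs if cv2.contourArea(c)>100*SC*SC]
def proj(f,P):
    Ti=np.linalg.inv(f["T"]); p=P@Ti[:3,:3].T+Ti[:3,3]
    s=np.stack([p[:,0],-p[:,1]],-1)/-p[:,2:3]; s=s*(1+f["k1"]*(s**2).sum(-1,keepdims=True))
    K=f["K"]; return np.stack([s[:,0]*K[0,0]+K[0,2],s[:,1]*K[1,1]+K[1,2]],-1)
A=np.linspace(0,2*np.pi,180,endpoint=False)
def ring(x,y,z,R): return np.stack([x+R*np.cos(A),y+R*np.sin(A),0*A+z],-1)
SH={"lid_s":(.030,.008,.0135),"lid_m":(.039,.008,.0135),"lid_l":(.048,.008,.0135),"jar_s":(.029,0,.044),"jar_m":(.038,0,.05),"jar_l":(.047,0,.056)}
def fit(f,c,kind,x0,grow=0,dz=0):
    R,z0,z1=SH[kind]; z0+=dz; z1+=dz
    def res(q):
        g=grow
        P=proj(f,np.vstack([ring(q[0],q[1],z0,R),ring(q[0],q[1],z1,R)])).astype(np.float32)
        h=cv2.convexHull(P)
        return np.array([cv2.pointPolygonTest(h,(float(p[0]),float(p[1])),True) for p in c[::4]])
    s=least_squares(res,x0,loss="soft_l1",f_scale=.4,diff_step=1e-3)
    rr=res(s.x); return s.x,np.median(rr),np.std(rr)
E
cat > meas.py <<'E'
from m import *
G={"lid_s":(.573,-.028),"lid_m":(.447,.290),"lid_l":(.4436,.0514),"jar_s":(.443,-.069),"jar_m":(.692,-.063),"jar_l":(.5625,.326)}
def run(name,G=G,fr=None,dz=0):
    f=fr or grab_frame(name); cs=contours(f,40)
    out={}
    for k,g in G.items():
        u=proj(f,np.array([[*g,.02]]))[0]
        cc=[c for c in cs if cv2.pointPolygonTest(c.astype(np.float32),(float(u[0]),float(u[1])),False)>0]
        if not cc: print(name,k,"none"); continue
        x,md,sd=fit(f,cc[0],k,g,dz=dz); out[k]=x
        print(name,k,x.round(4),"resid px med %.2f sd %.2f"%(md,sd))
    return out
E
python3 - <<'E'
from meas import *
for n in("top","scene"):
    f=dict(np.load("/tmp/%s0.npz"%n)); 
    d=soft(f); print("bg",np.median(d[215:225,170:260]),"lid",d[232,235] if n=="top" else d[236,203])
    run(n,fr=f)
E
```

```text
bg 17.884869 lid 78.470055
top lid_s [ 0.5731 -0.028 ] resid px med 0.07 sd 0.10
top lid_m [0.4467 0.291 ] resid px med 0.28 sd 0.08
top lid_l [0.4439 0.0516] resid px med 0.15 sd 0.09
top jar_s [ 0.4418 -0.0703] resid px med 0.49 sd 0.22
top jar_m [ 0.6953 -0.0648] resid px med 0.64 sd 0.37
top jar_l [0.5643 0.3374] resid px med 0.58 sd 1.11
bg 17.384151 lid 103.575935
scene lid_s [ 0.5715 -0.0248] resid px med 0.05 sd 1.20
scene lid_m [0.4446 0.2942] resid px med 0.07 sd 1.06
scene lid_l [0.4414 0.0535] resid px med 0.46 sd 0.20
scene jar_s [ 0.4443 -0.0592] resid px med 0.76 sd 0.98
scene jar_m [ 0.6982 -0.0551] resid px med 0.87 sd 0.81
scene jar_l [0.5694 0.3482] resid px med 0.15 sd 1.98
```

```bash
python3 - <<'E'
import re
s=open('m.py').read()
s=s.replace('d=c[...,2]-c[...,0]\n','c=cv2.GaussianBlur(c,(0,0),.5); d=100*(c[...,2]-c[...,0])/(c[...,2]+c[...,0]+8)\n')
open('m.py','w').write(s)
s=open('meas.py').read().replace("contours(f,40)","contours(f,THR)").replace("from m import *","from m import *\nTHR=22"); open('meas.py','w').write(s)
E
python3 - <<'E'
from meas import *
for n in("top","scene"):
    f=dict(np.load("/tmp/%s0.npz"%n)); 
    d=soft(f); print("bg",np.median(d[215:225,170:260]),"lid",d[232,235] if n=="top" else d[236,203])
    run(n,fr=f)
    o=f["color"].copy(); o=cv2.resize(o,None,fx=SC,fy=SC)
    cv2.drawContours(o,[((c+.5)*SC-.5).astype(np.int32).reshape(-1,1,2) for c in contours(f,22)],-1,(0,255,0),2)
    if n=="top": o=o[130*SC:260*SC,110*SC:310*SC]
    else: o=o[130*SC:290*SC,130*SC:340*SC]
    cv2.imwrite("pics/c_%s.png"%n,cv2.resize(o,None,fx=.6,fy=.6,interpolation=cv2.INTER_AREA))
    print(o.shape)
E
```

```text
bg 5.858474 lid 37.675407
top lid_s [ 0.5732 -0.0282] resid px med 0.56 sd 0.08
top lid_m [0.4467 0.2908] resid px med 0.86 sd 0.08
top lid_l [0.4438 0.0514] resid px med 0.68 sd 0.08
top jar_s [ 0.4425 -0.0694] resid px med 0.75 sd 0.27
top jar_m [ 0.6939 -0.064 ] resid px med 0.80 sd 0.40
top jar_l [0.5641 0.3346] resid px med 0.88 sd 1.24
(780, 1200, 3)
bg 4.542204 lid 38.492023
scene lid_s [ 0.5722 -0.024 ] resid px med 0.13 sd 1.13
scene lid_m [0.4454 0.2954] resid px med 0.22 sd 1.02
scene lid_l [0.4421 0.0543] resid px med 0.60 sd 0.42
scene jar_s [ 0.4448 -0.059 ] resid px med 0.64 sd 1.19
scene jar_m [ 0.6981 -0.055 ] resid px med 0.83 sd 0.95
scene jar_l [0.5663 0.3476] resid px med 0.70 sd 0.73
(960, 1260, 3)
```

View pics/c_top.png

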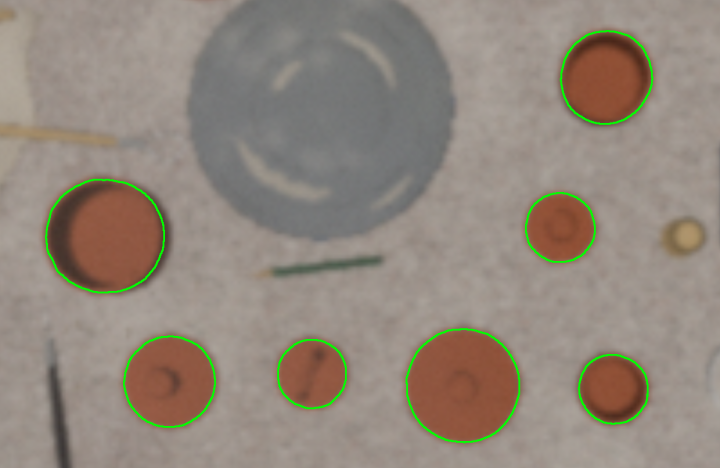

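View pics/c_scene.png

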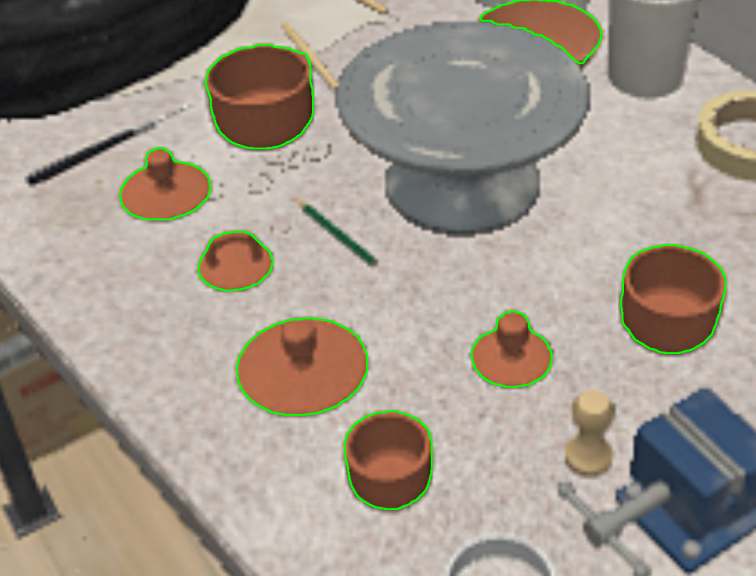

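```bash
cat >> meas.py <<'E'
def rimfit(f,c,kind,x0,it=4):
    R,_,z1=SH[kind]; q=np.array(x0)
    nad=f["T"][:2,3]
    best=None
    for _ in range(it):
        W=np.array([at_z(f,*p,z1)[:2] for p in c[::3]]); d=(q-nad)/np.linalg.norm(q-nad)
        w=W-q; a=(w@d)/np.hypot(*w.T); S=W[a>0.0]
        s=least_squares(lambda t:np.hypot(*(S-t[:2]).T)-(R-BI),q,loss="soft_l1",f_scale=.0007); q=s.x
        rr=np.hypot(*(S-q).T)-R
    return q,rr
BI=.0012
E
python3 - <<'E'
from meas import *
for n in("top","scene"):
    f=dict(np.load("/tmp/%s0.npz"%n)); cs=contours(f,22)
    for k,g in G.items():
        u=proj(f,np.array([[*g,.02]]))[0]
        c=[c for c in cs if cv2.pointPolygonTest(c.astype(np.float32),(float(u[0]),float(u[1])),False)>0][0]
        if k[:3]=="jar" or n=="top":
            q,rr=rimfit(f,c,k,g); print(n,k,q.round(4),"med %.4f sd %.4f"%(np.median(rr),rr.std()))
f=dict(np.load("/tmp/top0.npz"));C=cloud(f)
for k,g in G.items():   # depth-based rim/knob centre
    d=np.hypot(C[...,0]-g[0],C[...,1]-g[1])
    if k[:3]=="lid":
        m=(d<.025)&(C[...,2]>.038); P=C[m]; print(k,"knob",P[:,:2].mean(0).round(4),len(P),np.median(P[:,2]).round(4))
    else:
        z=SH[k][2]; m=(d<SH[k][0]+.015)&(C[...,2]>z-.012); P=C[m]; print(k,"rim",fitc(P[:,:2],SH[k][0]-.0025).round(4),len(P),np.median(P[:,2]).round(4))
# height map coarse
for x in np.arange(.9,.3,-.05):
    print("%.2f"%x," ".join("%4d"%(1000*np.percentile(C[(abs(C[...,0]-x)<.025)&(abs(C[...,1]-y)<.025)][:,2],98)) if ((abs(C[...,0]-x)<.025)&(abs(C[...,1]-y)<.025)).sum()>3 else "   -" for y in np.arange(.6,-.5,-.05)))
E
```

```text
top lid_s [ 0.5727 -0.0277] med -0.0012 sd 0.0002
top lid_m [0.4471 0.2893] med -0.0013 sd 0.0005
top lid_l [0.4448 0.0511] med -0.0013 sd 0.0004
top jar_s [ 0.443  -0.0686] med -0.0013 sd 0.0004
top jar_m [ 0.6929 -0.0635] med -0.0014 sd 0.0004
top jar_l [0.5638 0.3341] med -0.0016 sd 0.0007
scene jar_s [ 0.4398 -0.0674] med -0.0011 sd 0.0003
scene jar_m [ 0.6905 -0.0622] med -0.0012 sd 0.0003
scene jar_l [0.5625 0.3362] med -0.0012 sd 0.0011
lid_s knob [ 0.5733 -0.0268] 53 0.0481
lid_m knob [0.4472 0.2887] 59 0.0485
lid_l knob [0.4449 0.0528] 56 0.0485
jar_s rim [ 0.443  -0.0675  0.0265] 116 0.0442
jar_m rim [ 0.6935 -0.062   0.0355] 159 0.0507
jar_l rim [0.5643 0.3345 0.0445] 237 0.0562
0.90  240  239   69  102  114  107   99  110  103  110   29   26   29    5    6  267  267  256    6    6    5    -
0.85  240  239    6   72  624  624  624  624  624  624  625  624  625  625  624  624  624  625  624    5    6    -
0.80  240  239    6    6  625  625  625  625  625  625  625  625  625  625  625  625  625  625  625    6    5    -
0.75  238  239   14   14   15    5   49  102  108  108  
[... 393 characters left out ...]
    5    -
0.55  210  211  210  208   58   56   59    6  106  106  104    5   48   48   63   76   79   74   13   12    6    -
0.50  211  210  210  211    9   58   52    6   11   10   11 1191    7    6    5   52   58   51   16    6    6    -
0.45  212  209  209  212  114    9   51   17   38   44   18   50   15   47   46   23   22   16   43   15    5    -
0.40  211  211  217  217   12    7   16   12    6    5   16   18   14   45   42    6   16    6   14    5    6    -
0.35  216  217  216  207    9    7    5    5    6    5    5    6    5    6    5    5    6    5    5    5    4    -
0.30  209  179    5    5    5    4    5    5    5    5    5    4    3    -    -    -    -    -    -    -    -    -
```

```bash
cat > go.py <<'E'
import sys,numpy as np
from scipy.spatial.transform import Rotation as Ro
from bench import r
def delta(x,y,z,yaw=0.0,tilt=True):
    o=r.get_obs(); R=Ro.from_rotvec(o["orientation"]); p=np.array(o["tcp_pos"])
    a=np.radians(yaw); Rt=Ro.from_matrix(np.array([[np.cos(a),np.sin(a),0],[np.sin(a),-np.cos(a),0],[0,0,-1]]).T.T)
    d=R.inv().apply(np.array([x,y,z])-p)*1000; rv=(R.inv()*Rt).as_rotvec()
    print("t %.2f tcp"%o["clock"],p.round(4),"grip %.4f"%o["grip_width"],"F",np.round(o["contact_force"],1),"J",np.round(o["joints"],2))
    print("shift mm (now axes)",d.round(1),"| turn",rv.round(3),"| shift in goal axes",(Rt.inv().apply(np.array([x,y,z])-p)*1000).round(1))
if __name__=="__main__": delta(*map(float,sys.argv[1:]))
E
python3 go.py .573 -.028 .12 0
python3 - <<'E'
from h import *
f=dict(np.load("/tmp/top0.npz"));C=cloud(f)
for x in np.arange(.4,.7,.04):
    m=(abs(C[...,0]-x)<.02)&(C[...,1]>.3)&(C[...,1]<.6)&(C[...,2]>.07); print(round(x,2),C[m][:,1].min().round(3))
E
```

```text
t 0.10 tcp [ 0.1876 -0.6479  0.2304] grip 0.0854 F [0.3 0.1 0.3] J [ 1.18  0.48  0.02  1.56 -0.01  1.11 -0.08]
shift mm (now axes) [ 542.6 -488.   111.2] | turn [-0.002  0.     0.282] | shift in goal axes [ 385.4 -619.9  110.4]
0.4 0.428
0.44 0.42
0.48 0.422
0.52 0.429
0.56 0.44
0.6 0.449
0.64 0.464
0.68 0.509
```

Emit:
play_rows:
  increments:
    - [30,-28,0,0,0,0.1,60]
    - [32,-33,0,0,0,0.1,100]
    - [29,-36,0,0,0,0.08,110]
    - [26,-40,0,0,0,0,110]
    - [26,-40,0,0,0,0,110]
  force: 30

```text
clock: 0.6
tcp_pos: [0.3096, -0.4563, 0.2269]
orientation: [-3.14, 0.039, 0.009]
contact_force: [-0.1, -0.7, -0.5]
grip_width: 0.0482
```

```bash
python3 go.py .573 -.028 .12 0
```

```text
t 0.60 tcp [ 0.3096 -0.4563  0.2269] grip 0.0482 F [-0.1 -0.7 -0.5] J [ 0.85  0.28  0.01  1.86  0.    1.01 -0.74]
shift mm (now axes) [ 253.5 -434.5  106.1] | turn [-0.002  0.006 -0.025] | shift in goal axes [ 263.4 -428.3  106.9]
```

Emit:
play_rows:
  increments:
    - [25,-42,0,0,0,-0.025,110]
    - [25,-42,0,0,0,0,110]
    - [25,-42,0,0,0,0,110]
    - [25,-42,5,0,0,0,110]
    - [25,-41,10,0,0,0,110]

```text
clock: 1.1
tcp_pos: [0.4367, -0.2423, 0.212]
orientation: [-3.141, -0.002, 0.007]
contact_force: [-0.2, 0.9, -0.2]
grip_width: 0.0485
```

```bash
python3 go.py .573 -.028 .12 0
```

```text
t 1.10 tcp [ 0.4367 -0.2423  0.212 ] grip 0.0485 F [-0.2  0.9 -0.2] J [ 0.51  0.22 -0.15  1.98  0.04  0.95 -1.23]
shift mm (now axes) [ 136.9 -214.    91.5] | turn [-0.001  0.005  0.001] | shift in goal axes [ 136.3 -214.3   92. ]
```

Emit:
play_rows:
  increments:
    - [26,-41,5,0,0,0,110]
    - [26,-41,10,0,0,0,110]
    - [26,-41,10,0,0,0,110]
    - [26,-41,10,0,0,0,110]
    - [24,-39,20,0,0,0,110]

```text
clock: 1.6
tcp_pos: [0.5649, -0.0354, 0.1573]
orientation: [-3.141, -0.0, 0.003]
contact_force: [0.7, -1.5, 0.9]
grip_width: 0.0485
```

Emit:
play_rows:
  increments:
    - [0,0,0,0,0,0,110]

```text
clock: 1.7
tcp_pos: [0.5656, -0.0277, 0.1548]
orientation: [-3.137, -0.015, 0.007]
contact_force: [-1.4, -0.5, 0.4]
grip_width: 0.0484
```

```bash
python3 go.py .573 -.0275 .0215 0
```

```text
t 1.70 tcp [ 0.5656 -0.0277  0.1548] grip 0.0484 F [-1.4 -0.5  0.4] J [ 0.15  0.4  -0.26  1.87  0.12  0.88 -1.73]
shift mm (now axes) [  7.9   0.5 133.3] | turn [-0.005  0.004  0.01 ] | shift in goal axes [  7.4  -0.2 133.3]
```

Emit:
play_rows:
  increments:
    - [4,0,30,-0.005,0.004,0.01,110]
    - [3,0,30,0,0,0,110]
    - [0,0,30,0,0,0,110]
    - [0,0,15,0,0,0,110]
    - [0,0,0,0,0,0,110]

```text
clock: 2.2
tcp_pos: [0.5725, -0.0261, 0.0452]
orientation: [3.141, 0.006, -0.003]
contact_force: [-0.4, 0.3, 0.4]
grip_width: 0.0485
```

```bash
python3 go.py .573 -.0275 .0215 0
python3 - <<'E'
from h import *
f=grab_frame("scene"); save(f,"s1.png",(130,100,390,300),3)
f=grab_frame("top"); save(f,"t1.png",(215,130,345,255),5)
E
```

```text
t 2.20 tcp [ 0.5725 -0.0261  0.0452] grip 0.0485 F [-0.4  0.3  0.4] J [ 0.11  0.56 -0.22  1.93  0.19  0.67 -1.8 ]
shift mm (now axes) [ 0.6  1.4 23.7] | turn [0.    0.002 0.004] | shift in goal axes [ 0.5  1.4 23.7]
```

View pics/s1.png

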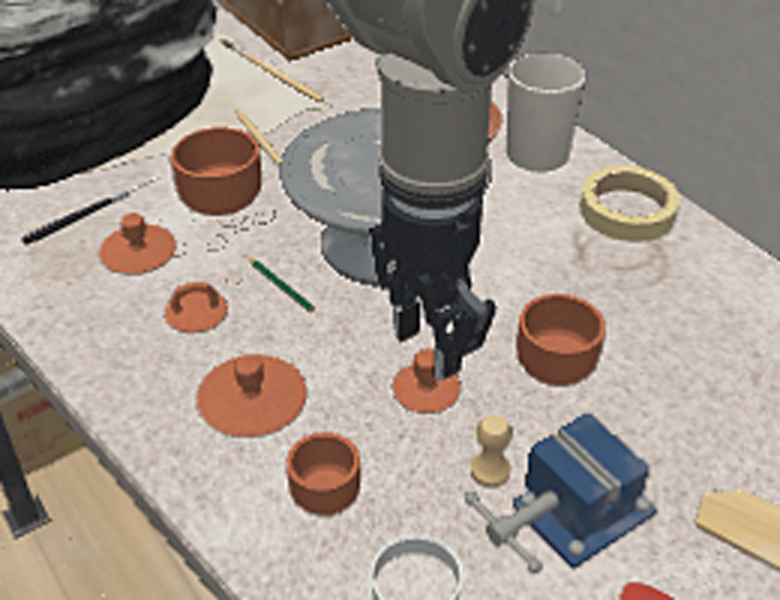

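Emit:
play_rows:
  increments:
    - [0.5,1,15,0,0,0,110]
    - [0,0,9,0,0,0,110]
    - [0,0,0,0,0,0,110]
  force: 30

```text
clock: 2.6
tcp_pos: [0.5766, -0.0278, 0.0244]
orientation: [3.141, 0.004, 0.011]
contact_force: [-0.9, 0.4, 1.3]
grip_width: 0.0487
```

```bash
python3 go.py .573 -.0275 .0215 0
```

```text
t 2.60 tcp [ 0.5766 -0.0278  0.0244] grip 0.0487 F [-0.9  0.4  1.3] J [ 0.1   0.6  -0.21  1.93  0.2   0.63 -1.81]
shift mm (now axes) [-3.6 -0.3  2.9] | turn [ 0.001 -0.007  0.003] | shift in goal axes [-3.6 -0.3  2.9]
```

Emit:
play_rows:
  increments:
    - [-3.5,0,2,0,-0.006,0,110]
    - [0,0,0,0,0,0,110]

```text
clock: 2.8
tcp_pos: [0.573, -0.0279, 0.0225]
orientation: [3.141, 0.004, 0.001]
contact_force: [0.7, -0.1, -0.3]
grip_width: 0.0486
```

```bash
python3 go.py .573 -.0275 .0215 0
```

```text
t 2.80 tcp [ 0.573  -0.0279  0.0225] grip 0.0486 F [ 0.7 -0.1 -0.3] J [ 0.1   0.6  -0.21  1.93  0.2   0.63 -1.81]
shift mm (now axes) [-0.  -0.4  1. ] | turn [ 0.001 -0.001  0.002] | shift in goal axes [-0.  -0.4  1. ]
```

Emit:
play_rows:
  increments:
    - [0,0,0,0,0,0,170]
    - [0,0,0,0,0,0,190]
    - [0,0,0,0,0,0,205]
    - [0,0,0,0,0,0,220]
    - [0,0,0,0,0,0,220]
  force: 30

```text
clock: 3.3
tcp_pos: [0.5736, -0.0278, 0.0235]
orientation: [3.141, 0.004, 0.003]
contact_force: [-0.2, 0.1, -0.4]
grip_width: 0.0225
```

Emit:
play_rows:
  increments:
    - [0,0,-4,0,0,0,220]
    - [0,0,-10,0,0,0,220]
    - [0,0,-25,0,0,0,220]
    - [0,0,-25,0,0,0,220]
    - [0,0,0,0,0,0,220]

```text
clock: 3.8
tcp_pos: [0.5732, -0.0276, 0.0912]
orientation: [3.141, 0.005, 0.002]
contact_force: [0.4, -0.3, 0.1]
grip_width: 0.0222
```

```bash
python3 go.py .443 -.068 .10 0;python3 - <<'E'
from h import *
f=grab_frame("scene"); save(f,"s2.png",(130,100,390,300),3)
E
```

```text
t 3.80 tcp [ 0.5732 -0.0276  0.0912] grip 0.0222 F [ 0.4 -0.3  0.1] J [ 0.12  0.49 -0.24  1.91  0.16  0.76 -1.77]
shift mm (now axes) [-130.3   40.    -8.9] | turn [ 0.001 -0.001  0.003] | shift in goal axes [-130.2   40.4   -8.8]
```

View pics/s2.png

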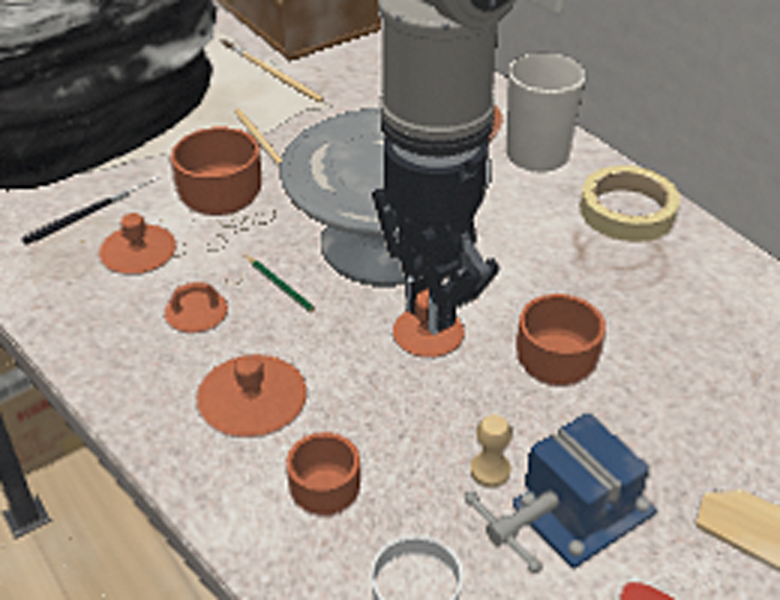

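Run:
```python
from meas import *
f0=dict(np.load("/tmp/scene0.npz"));f=grab_frame("scene")
for ff,dz in((f0,0),(f,.0682)):
    cs=contours(ff,22); u=proj(ff,np.array([[.573,-.026,.012+dz]]))[0]
    c=[c for c in cs if cv2.pointPolygonTest(c.astype(np.float32),(float(u[0]),float(u[1])),False)>0][0]
    # near half of the disc only (knob/gripper occlude the far half)
    z=.0135+dz; W=np.array([at_z(ff,*p,z-.003)[:2] for p in c[::2]]); q=np.array([.573,-.026]); d=q-ff["T"][:2,3]; d/=np.linalg.norm(d)
    for _ in range(5):
        a=(W-q)@d; S=W[a<0]; q=least_squares(lambda t:np.hypot(*(S-t[:2]).T)-.0288,q,loss="soft_l1",f_scale=.0007).x
    rr=np.hypot(*(S-q).T); print(q.round(4),np.median(rr).round(4),rr.std().round(4),len(S))
```

```text
[ 0.57   -0.0269] 0.0288 0.0002 85Traceback (most recent call last):
  File "<stdin>", line 5, in <module>
IndexError: list index out of range
```

```bash
cat > near.py <<'E'
from meas import *
# centre of a lid disc from the camera-near half of its edge in the scene view
def near(ff,g,zt,R):
    cs=contours(ff,22); u=proj(ff,np.array([[*g,zt]]))[0]
    c=min(cs,key=lambda c:np.linalg.norm((c.min(0)+c.max(0))/2-u))
    W=np.array([at_z(ff,*p,zt-.003)[:2] for p in c[::2]]); q=np.array(g,float); d=q-ff["T"][:2,3]; d/=np.linalg.norm(d)
    for _ in range(6):
        a=(W-q)@d; S=W[(a<0)&(abs(np.hypot(*(W-q).T)-R)<.006)]; q=least_squares(lambda t:np.hypot(*(S-t[:2]).T)-(R-.0012),q,loss="soft_l1",f_scale=.0007).x
    rr=np.hypot(*(S-q).T); print(q.round(4),np.median(rr).round(4),rr.std().round(4),len(S)); return q
E
python3 - <<'E'
from near import *
f0=dict(np.load("/tmp/scene0.npz"));f=grab_frame("scene")
near(f0,(.573,-.026),.0135,.03); near(f,(.573,-.026),.0135+.0682,.03)
near(f0,(.447,.291),.0135,.039);near(f0,(.444,.052),.0135,.048)
E
```

```text
[ 0.57   -0.0269] 0.0288 0.0002 85
[ 0.5662 -0.0295] 0.0288 0.0002 87
[0.4441 0.2917] 0.0378 0.0003 92
[0.4413 0.0528] 0.0468 0.0002 140
```

Run:
```python
from near import *
f0=dict(np.load("/tmp/scene0.npz"));f=grab_frame("scene")
for ff,z0 in((f0,.0135),(f,.0815)):
    C=cloud(ff); d=soft(ff); m=(d>28)&(np.hypot(C[...,0]-.571,C[...,1]+.027)<.032)&(abs(C[...,2]-z0)<.012)
    m=cv2.erode(m.astype(np.uint8),np.ones((3,3)))>0
    P=C[m]; A_=np.c_[P[:,:2]-[.573,-.0276],np.ones(len(P))]; s=np.linalg.lstsq(A_,P[:,2],rcond=None)[0]; print(len(P),s.round(4),"rms",(P[:,2]-A_@s).std().round(4))
save(f,"s3.png",(240,170,310,235),10)
```

```text
154 [-0.0081  0.0158  0.0118] rms 0.0018
118 [-0.0048  0.0166  0.0758] rms 0.0012
```

View pics/s3.png

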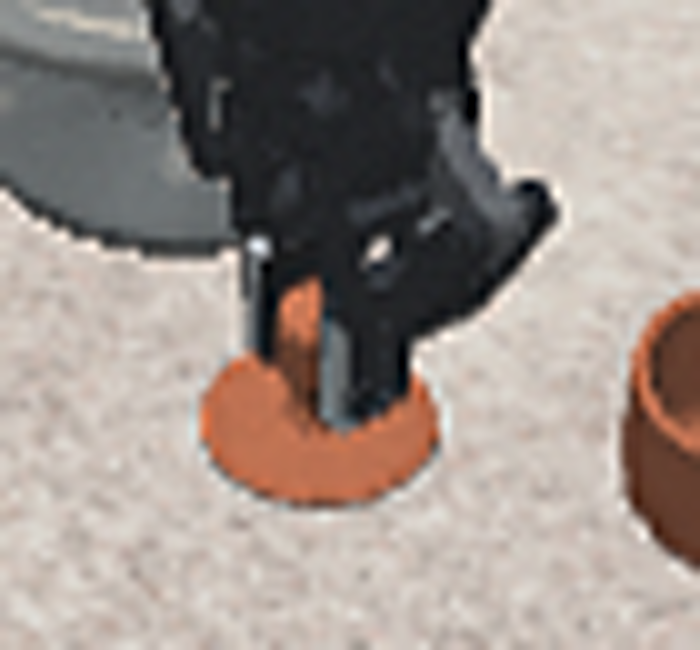

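Run:
```python
from near import *
f=grab_frame("scene"); C=cloud(f)
for v in range(203,217): print(v,[tuple((C[v,u]*1000).round(0).astype(int)) for u in (267,271,273,275,277)])
near(f,(.5675,-.0285),.0775,.03)
print(r.get_obs()["grip_width"])
```

```text
203 [(np.int64(557), np.int64(-21), np.int64(104)), (np.int64(562), np.int64(-31), np.int64(110)), (np.int64(559), np.int64(-43), np.int64(121)), (np.int64(562), np.int64(-47), np.int64(122)), (np.int64(556), np.int64(-61), np.int64(136))]
204 [(np.int64(557), np.int64(-21), np.int64(102)), (np.int64(559), np.int64(-34), np.int64(110)), (np.int64(558), np.int64(-44), np.int64(119)), (np.int64(562), np.int64(-46), np.int64(118)), (np.int64(566), np.int64(-49), np.int64(118))]
205 [(np.int64(557), np.int64(-21), np.int64(98)), (np.int64(561), np.int64(-33), np.int64(105)), (np.int64(558), np.int64(-44), np.int64(115)), (np.int64(563), np.int64(-45), np.int64(113)), (np.int64(564), np.int64(-52), np.int64(118))]
206 [(np.int64(558), np.int64(-21), np.int64(94)), (np.int64(560), np.int64(-34), np.int64(103)), (np.int64(559), np.int64(-43), np.int64(111)), (np.int64(562), np.int64(-47), np.int64(112)), (np.int64(564), np.int64(-51), np.int64(114))]
207 [(np.int64(568), np.int64(-7), np.int64(74)), (np.int64(560), np.int64(-34), np.int64(100)), (np.int64(558), np.int64(-44), np.int64(109))
[... 1575 characters left out ...]
(560), np.int64(-34), np.int64(76)), (np.int64(564), np.int64(-38), np.int64(77)), (np.int64(569), np.int64(-40), np.int64(75)), (np.int64(573), np.int64(-42), np.int64(74))]
215 [(np.int64(551), np.int64(-31), np.int64(75)), (np.int64(558), np.int64(-37), np.int64(76)), (np.int64(563), np.int64(-39), np.int64(74)), (np.int64(567), np.int64(-42), np.int64(75)), (np.int64(570), np.int64(-46), np.int64(76))]
216 [(np.int64(549), np.int64(-34), np.int64(75)), (np.int64(556), np.int64(-40), np.int64(76)), (np.int64(559), np.int64(-45), np.int64(79)), (np.int64(564), np.int64(-46), np.int64(76)), (np.int64(569), np.int64(-47), np.int64(74))]
[ 0.5666 -0.0276] 0.0288 0.0002 86
0.022315572509175374
```

Emit:
play_rows:
  increments:
    - [0,0,25,0,0,0,220]
    - [0,0,20,0,0,0,220]
    - [0,0,8,0,0,0,220]
    - [0,0,0,0,0,0,220]

```text
clock: 4.45
tcp_pos: [0.5681, -0.0278, 0.0295]
orientation: [3.141, 0.005, -0.017]
contact_force: [-0.4, 1.0, -1.0]
grip_width: 0.0223
```

```bash
python3 go.py .5732 -.0276 .028 0
```

```text
t 4.45 tcp [ 0.5681 -0.0278  0.0295] grip 0.0223 F [-0.4  1.  -1. ] J [ 0.11  0.58 -0.22  1.94  0.2   0.65 -1.8 ]
shift mm (now axes) [ 5.1 -0.2  1.5] | turn [0.001 0.011 0.003] | shift in goal axes [ 5.1 -0.2  1.5]
```

Emit:
play_rows:
  increments:
    - [0,0,0.5,0,0.01,0,220]
    - [0,0,0,0,0,0,220]

```text
clock: 4.65
tcp_pos: [0.5681, -0.0277, 0.0291]
orientation: [3.141, 0.005, -0.001]
contact_force: [0.1, -0.2, -0.6]
grip_width: 0.0227
```

```bash
python3 go.py .5732 -.0276 .026 0
python3 - <<'E'
from near import *
f=grab_frame("scene"); C=cloud(f)
near(f,(.567,-.028),.0145,.03)
for R_,lab in((.03,""),):
    m=(soft(f)>28)&(np.hypot(C[...,0]-.567,C[...,1]+.028)<.032)&(C[...,2]<.03); print(np.median(C[m][:,2]))
E
```

```text
t 4.65 tcp [ 0.5681 -0.0277  0.0291] grip 0.0227 F [ 0.1 -0.2 -0.6] J [ 0.11  0.58 -0.21  1.94  0.2   0.64 -1.8 ]
shift mm (now axes) [ 5.1 -0.1  3.1] | turn [0.001 0.    0.003] | shift in goal axes [ 5.1 -0.1  3.1]
[ 0.5675 -0.0236] 0.0289 0.0003 84
0.017373618889263753
```

Emit:
play_rows:
  increments:
    - [0,0,1.5,0,0,0,220]
    - [0,0,0,0,0,0,220]

```text
clock: 4.9
tcp_pos: [0.5694, -0.0277, 0.0291]
orientation: [3.141, 0.005, 0.004]
contact_force: [0.3, -0.1, 0.2]
grip_width: 0.0223
```

```bash
python3 go.py .5732 -.0276 .026 0
```

```text
t 4.90 tcp [ 0.5694 -0.0277  0.0291] grip 0.0223 F [ 0.3 -0.1  0.2] J [ 0.1   0.58 -0.21  1.94  0.2   0.63 -1.8 ]
shift mm (now axes) [ 3.8 -0.1  3.1] | turn [ 0.001 -0.002  0.003] | shift in goal axes [ 3.8 -0.1  3.1]
```

Emit:
play_rows:
  increments:
    - [0,0,1.5,0,0,0,220]
    - [0,0,0,0,0,0,220]

```text
clock: 5.1
tcp_pos: [0.5699, -0.0278, 0.0281]
orientation: [3.141, 0.005, 0.006]
contact_force: [-0.8, 0.1, -1.2]
grip_width: 0.0219
```

```bash
python3 go.py .5732 -.0276 .026 0
```

```text
t 5.10 tcp [ 0.5699 -0.0278  0.0281] grip 0.0219 F [-0.8  0.1 -1.2] J [ 0.1   0.58 -0.21  1.94  0.2   0.63 -1.8 ]
shift mm (now axes) [ 3.3 -0.1  2.1] | turn [ 0.001 -0.004  0.003] | shift in goal axes [ 3.3 -0.2  2.1]
```

Emit:
play_rows:
  increments:
    - [0,0,2,0,-0.004,0,220]
    - [0,0,0,0,0,0,220]

```text
clock: 5.3
tcp_pos: [0.57, -0.0278, 0.0261]
orientation: [3.141, 0.005, -0.001]
contact_force: [0.0, -0.3, 0.2]
grip_width: 0.0224
```

```bash
python3 go.py .5732 -.0276 .026 0;  python3 - <<'E'
from near import *
f=grab_frame("scene"); C=cloud(f)
near(f,(.567,-.028),.0145,.03)
save(f,"s4.png",(230,170,310,235),9)
m=(soft(f)>28)&(np.hypot(C[...,0]-.567,C[...,1]+.028)<.032)&(C[...,2]<.03); print(np.median(C[m][:,2]))
E
```

```text
t 5.30 tcp [ 0.57   -0.0278  0.0261] grip 0.0224 F [ 0.  -0.3  0.2] J [ 0.1   0.59 -0.21  1.94  0.2   0.63 -1.8 ]
shift mm (now axes) [ 3.2 -0.1  0.1] | turn [0.001 0.    0.003] | shift in goal axes [ 3.2 -0.2  0.1]
[ 0.5678 -0.0256] 0.0288 0.0002 84
0.014295110018979096
```

View pics/s4.png

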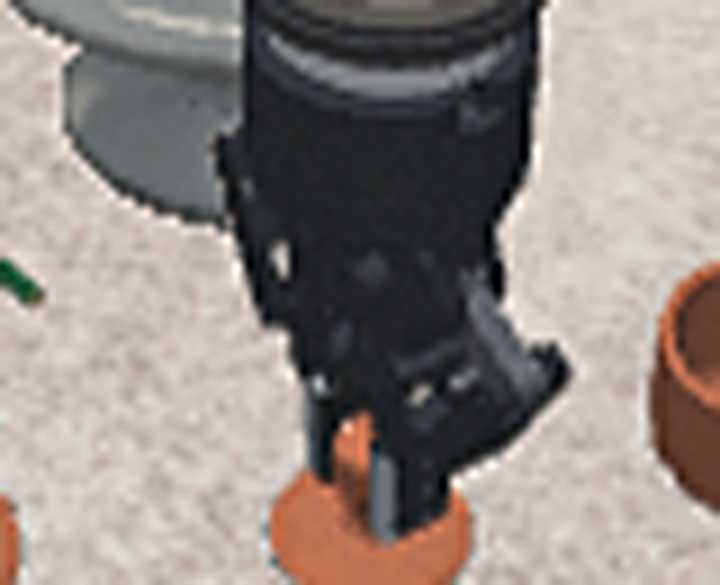

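Emit:
play_rows:
  increments:
    - [0,0,2,0,0,0,220]
    - [0,0,0,0,0,0,220]

```text
clock: 5.55
tcp_pos: [0.5701, -0.0277, 0.024]
orientation: [3.141, 0.005, -0.0]
contact_force: [0.5, -0.2, -1.0]
grip_width: 0.0229
```

```bash
python3 go.py .5732 -.0276 .026 0;  python3 - <<'E'
from near import *
f0=dict(np.load("/tmp/scene0.npz"));f=grab_frame("scene")
for ff,g in((f0,(.57,-.027)),(f,(.567,-.027))):
    C=cloud(ff); near(ff,g,.0135,.03)
    m=(soft(ff)>28)&(np.hypot(C[...,0]-g[0],C[...,1]-g[1])<.032)&(C[...,1]-g[1]<-.008)&(C[...,2]<.03); print(np.median(C[m][:,2]),m.sum())
E
```

```text
t 5.55 tcp [ 0.5701 -0.0277  0.024 ] grip 0.0229 F [ 0.5 -0.2 -1. ] J [ 0.1   0.59 -0.21  1.94  0.2   0.63 -1.81]
shift mm (now axes) [ 3.1 -0.1 -2. ] | turn [0.001 0.    0.003] | shift in goal axes [ 3.1 -0.1 -2. ]
[ 0.57   -0.0269] 0.0288 0.0002 85
0.010920698629601322 94
[ 0.5671 -0.0263] 0.0288 0.0002 84
0.01170651833594305 94
```

Emit:
play_rows:
  increments:
    - [0,0,0.7,0,0,0,215]
    - [0,0,0,0,0,0,160]
    - [0,0,2,0,0,0,145]
    - [0,0,4,0,0,0,145]
    - [0,0,0,0,0,0,145]

```text
clock: 6.1
tcp_pos: [0.5705, -0.0277, 0.0171]
orientation: [3.141, 0.005, 0.001]
contact_force: [-1.1, -0.3, -0.0]
grip_width: 0.037
```

```bash
python3 go.py .5701 -.0276 .018 0
```

```text
t 6.10 tcp [ 0.5705 -0.0277  0.0171] grip 0.0370 F [-1.1 -0.3 -0. ] J [ 0.1   0.6  -0.21  1.94  0.21  0.62 -1.81]
shift mm (now axes) [-0.4 -0.1 -0.9] | turn [ 0.001 -0.001  0.003] | shift in goal axes [-0.4 -0.1 -0.9]
```

Emit:
play_rows:
  increments:
    - [0,0,0,0,0,0,170]
    - [0,0,0,0,0,0,190]
    - [0,0,0,0,0,0,205]
    - [0,0,0,0,0,0,220]
    - [0,0,0,0,0,0,220]

```text
clock: 6.6
tcp_pos: [0.5704, -0.0277, 0.017]
orientation: [3.141, 0.005, 0.0]
contact_force: [0.3, 1.0, 0.2]
grip_width: 0.0224
```

Emit:
play_rows:
  increments:
    - [0,0,-4,0,0,0,220]
    - [0,0,-10,0,0,0,220]
    - [0,0,-25,0,0,0,220]
    - [0,0,-25,0,0,0,220]
    - [0,0,0,0,0,0,220]

```text
clock: 7.1
tcp_pos: [0.5701, -0.0276, 0.0848]
orientation: [3.141, 0.005, -0.001]
contact_force: [0.4, 0.0, -0.2]
grip_width: 0.0224
```

```bash
python3 go.py .440 -.068 .086 0;  python3 - <<'E'
from near import *
f=grab_frame("scene"); near(f,(.567,-.028),.078,.03)
E
```

```text
t 7.10 tcp [ 0.5701 -0.0276  0.0848] grip 0.0224 F [ 0.4  0.  -0.2] J [ 0.12  0.5  -0.24  1.91  0.17  0.75 -1.78]
shift mm (now axes) [-130.3   40.    -1.1] | turn [0.    0.001 0.003] | shift in goal axes [-130.1   40.4   -1.2]
[ 0.5684 -0.0246] 0.0289 0.0002 86
```

Emit:
play_rows:
  increments:
    - [-20,6,0,0,0,0,220]
    - [-30,9,0,0,0,0,220]
    - [-30,9,0,0,0,0,220]
    - [-25,8,0,0,0,0,220]
    - [-12,4,0,0,0,0,220]

```text
clock: 7.65
tcp_pos: [0.4484, -0.0639, 0.0817]
orientation: [-3.141, -0.009, 0.005]
contact_force: [-0.5, -0.5, -1.5]
grip_width: 0.0225
```

Emit:
play_rows:
  increments:
    - [0,0,0,0,0,0,220]

```text
clock: 7.75
tcp_pos: [0.4466, -0.0646, 0.0813]
orientation: [-3.141, -0.007, 0.008]
contact_force: [0.9, -0.7, -0.4]
grip_width: 0.0223
```

```bash
python3 go.py .443 -.068 .065 0
```

```text
t 7.75 tcp [ 0.4466 -0.0646  0.0813] grip 0.0223 F [ 0.9 -0.7 -0.4] J [ 0.22  0.35 -0.25  2.18  0.15  0.63 -1.7 ]
shift mm (now axes) [-3.5  3.4 16.3] | turn [-0.     0.005  0.004] | shift in goal axes [-3.6  3.4 16.3]
```

Emit:
play_rows:
  increments:
    - [-3,3,4,0,0.004,0.003,220]
    - [0,0.5,8,0,0,0,220]
    - [0,0,2,0,0,0,220]
    - [0,0,0,0,0,0,220]

```text
clock: 8.15
tcp_pos: [0.4475, -0.067, 0.066]
orientation: [-3.14, -0.004, -0.004]
contact_force: [0.1, -0.0, 0.5]
grip_width: 0.0226
```

```bash
python3 go.py .443 -.068 .0535 0
python3 - <<'E'
from h import *
f=grab_frame("scene"); save(f,"s5.png",(180,180,300,280),6)
E
```

```text
t 8.15 tcp [ 0.4475 -0.067   0.066 ] grip 0.0226 F [ 0.1 -0.   0.5] J [ 0.22  0.38 -0.25  2.2   0.16  0.58 -1.71]
shift mm (now axes) [-4.5  1.  12.5] | turn [-0.001 -0.002  0.003] | shift in goal axes [-4.5  1.  12.5]
```

View pics/s5.png

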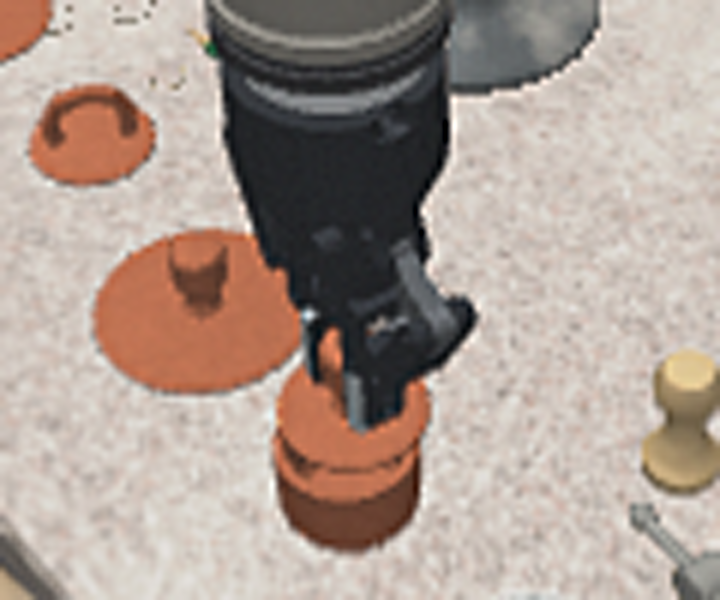

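Emit:
play_rows:
  increments:
    - [-4.5,1,0,0,0,0.003,220]
    - [0,0,0,0,0,0,220]

```text
clock: 8.4
tcp_pos: [0.4434, -0.0676, 0.0659]
orientation: [-3.14, -0.0, -0.004]
contact_force: [0.7, 0.0, -1.8]
grip_width: 0.0227
```

```bash
python3 go.py .443 -.068 .0535 0
```

```text
t 8.40 tcp [ 0.4434 -0.0676  0.0659] grip 0.0227 F [ 0.7  0.  -1.8] J [ 0.22  0.37 -0.25  2.2   0.16  0.58 -1.71]
shift mm (now axes) [-0.4  0.4 12.4] | turn [-0.002 -0.002  0.   ] | shift in goal axes [-0.4  0.4 12.4]
```

Emit:
play_rows:
  increments:
    - [0,0,3,0,0,0,220]
    - [0,0,2,0,0,0,220]
    - [0,0,2,0,0,0,220]
    - [0,0,0,0,0,0,220]

```text
clock: 8.8
tcp_pos: [0.4437, -0.0676, 0.0587]
orientation: [-3.14, -0.0, -0.006]
contact_force: [-0.8, -0.0, -0.8]
grip_width: 0.0224
```

```bash
python3 go.py .443 -.068 .0535 0
```

```text
t 8.80 tcp [ 0.4437 -0.0676  0.0587] grip 0.0224 F [-0.8 -0.  -0.8] J [ 0.22  0.39 -0.24  2.21  0.17  0.56 -1.72]
shift mm (now axes) [-0.7  0.4  5.2] | turn [-0.002 -0.004  0.   ] | shift in goal axes [-0.7  0.4  5.2]
```

Emit:
play_rows:
  increments:
    - [-0.5,0,2,-0.001,-0.003,0,220]
    - [0,0,1.5,0,0,0,220]
    - [0,0,0,0,0,0,220]

```text
clock: 9.1
tcp_pos: [0.4432, -0.0676, 0.0549]
orientation: [-3.141, -0.0, -0.0]
contact_force: [0.2, -0.1, -0.1]
grip_width: 0.0225
```

```bash
python3 go.py .443 -.068 .053 0
```

```text
t 9.10 tcp [ 0.4432 -0.0676  0.0549] grip 0.0225 F [ 0.2 -0.1 -0.1] J [ 0.21  0.4  -0.24  2.21  0.17  0.55 -1.72]
shift mm (now axes) [-0.2  0.4  1.9] | turn [-0.001 -0.     0.   ] | shift in goal axes [-0.2  0.4  1.9]
```

Emit:
play_rows:
  increments:
    - [0,0,1,0,0,0,220]
    - [0,0,0,0,0,0,220]

```text
clock: 9.3
tcp_pos: [0.4432, -0.0676, 0.0538]
orientation: [-3.141, -0.0, -0.0]
contact_force: [-0.6, -0.3, -0.7]
grip_width: 0.0226
```

```bash
python3 go.py .443 -.068 .053 0
```

```text
t 9.30 tcp [ 0.4432 -0.0676  0.0538] grip 0.0226 F [-0.6 -0.3 -0.7] J [ 0.21  0.4  -0.24  2.21  0.17  0.55 -1.73]
shift mm (now axes) [-0.2  0.4  0.8] | turn [-0.001 -0.     0.   ] | shift in goal axes [-0.2  0.4  0.8]
```

Emit:
play_rows:
  increments:
    - [0,0,1,0,0,0,220]
    - [0,0,0,0,0,0,220]

```text
clock: 9.5
tcp_pos: [0.4435, -0.0675, 0.053]
orientation: [-3.141, -0.0, -0.001]
contact_force: [0.3, 1.2, 1.6]
grip_width: 0.0224
```

```bash
python3 go.py .443 -.068 .053 0
python3 - <<'E'
from h import *
f=grab_frame("scene"); save(f,"s6.png",(180,180,300,280),6)
E
```

```text
t 9.50 tcp [ 0.4435 -0.0675  0.053 ] grip 0.0224 F [0.3 1.2 1.6] J [ 0.21  0.4  -0.24  2.21  0.18  0.55 -1.73]
shift mm (now axes) [-0.5  0.5  0. ] | turn [-0.001 -0.001  0.   ] | shift in goal axes [-0.5  0.5  0. ]
```

View pics/s6.png

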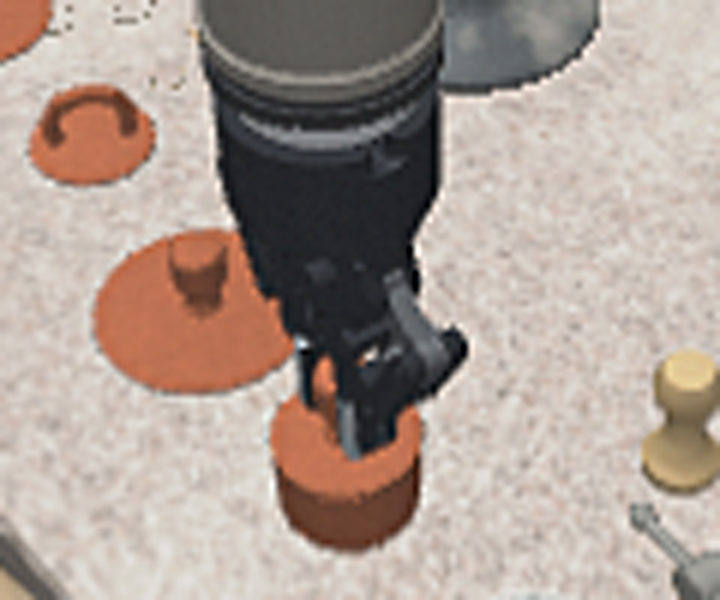

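Emit:
play_rows:
  increments:
    - [0,0,1,0,0,0,220]
    - [0,0,0,0,0,0,220]

```text
clock: 9.75
tcp_pos: [0.444, -0.0676, 0.0531]
orientation: [-3.142, -0.0, -0.003]
contact_force: [-0.2, -0.1, 0.2]
grip_width: 0.0218
```

```bash
python3 go.py .443 -.068 .053 0
```

```text
t 9.75 tcp [ 0.444  -0.0676  0.0531] grip 0.0218 F [-0.2 -0.1  0.2] J [ 0.21  0.4  -0.24  2.21  0.18  0.55 -1.73]
shift mm (now axes) [-1.   0.4  0.1] | turn [-0.    -0.002  0.   ] | shift in goal axes [-1.   0.4  0.1]
```

Seated (height no longer falls). Open in stages and rise.

Emit:
play_rows:
  increments:
    - [0,0,0,0,0,0,175]
    - [0,0,0,0,0,0,150]
    - [0,0,0,0,0,0,120]
    - [0,0,0,0,0,0,110]
    - [0,0,0,0,0,0,110]

```text
clock: 10.25
tcp_pos: [0.444, -0.0676, 0.0528]
orientation: [-3.141, 0.0, -0.003]
contact_force: [-0.3, 0.2, 0.6]
grip_width: 0.0484
```

Emit:
play_rows:
  increments:
    - [0,0,-5,0,0,0,110]
    - [0,0,-20,0,0,0,110]
    - [0,0,-30,0,0,0,110]
    - [0,0,-30,0,0,0,110]
    - [0,0,0,0,0,0,110]

```text
clock: 10.75
tcp_pos: [0.443, -0.0673, 0.1409]
orientation: [-3.141, -0.001, 0.002]
contact_force: [0.4, 0.2, -0.5]
grip_width: 0.0483
```

```bash
python3 go.py .4444 .0515 .12 0
python3 - <<'E'
from h import *
f=grab_frame("scene"); save(f,"s7.png",(180,180,300,280),6)
E
```

```text
t 10.75 tcp [ 0.443  -0.0673  0.1409] grip 0.0483 F [ 0.4  0.2 -0.5] J [ 0.26  0.24 -0.28  2.15  0.1   0.76 -1.65]
shift mm (now axes) [   1.5 -118.8   21.1] | turn [-0.001  0.001  0.001] | shift in goal axes [   1.4 -118.8   20.9]
```

View pics/s7.png

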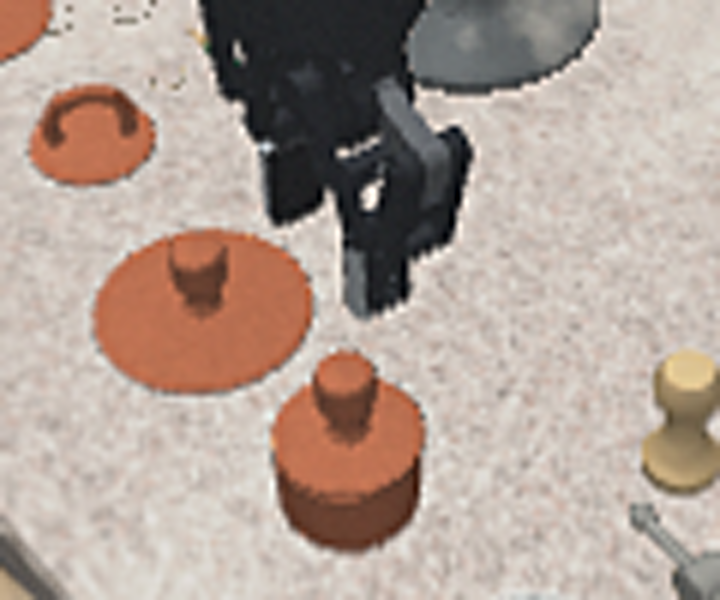

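Emit:
play_rows:
  increments:
    - [0,-35,0,0,0,0,110]
    - [0,-35,0,0,0,0,110]
    - [0,-30,5,0,0,0,110]
    - [0,-15,10,0,0,0,110]
    - [0,0,0,0,0,0,110]

```text
clock: 11.3
tcp_pos: [0.4401, 0.0499, 0.1216]
orientation: [-3.141, 0.005, 0.01]
contact_force: [-0.6, -0.3, -0.6]
grip_width: 0.0489
```

```bash
python3 go.py .4444 .0515 .06 0
```

```text
t 11.30 tcp [0.4401 0.0499 0.1216] grip 0.0489 F [-0.6 -0.3 -0.6] J [ 0.05  0.28 -0.34  2.17  0.14  0.72 -1.96]
shift mm (now axes) [ 4.7 -1.6 61.6] | turn [-0.     0.006 -0.003] | shift in goal axes [ 4.3 -1.6 61.6]
```

Emit:
play_rows:
  increments:
    - [3,-1,25,0,0.004,-0.002,110]
    - [0,0,30,0,0,0,110]
    - [0,0,10,0,0,0,110]
    - [0,0,0,0,0,0,110]

```text
clock: 11.7
tcp_pos: [0.4426, 0.048, 0.0544]
orientation: [3.14, -0.004, -0.006]
contact_force: [-0.0, 0.8, -0.2]
grip_width: 0.0486
```

```bash
python3 go.py .4444 .0518 .018 0
```

```text
t 11.70 tcp [0.4426 0.048  0.0544] grip 0.0486 F [-0.   0.8 -0.2] J [ 0.01  0.4  -0.3   2.21  0.22  0.56 -2.03]
shift mm (now axes) [ 1.9 -3.9 36.4] | turn [ 0.001  0.004 -0.002] | shift in goal axes [ 1.8 -3.8 36.4]
```

Emit:
play_rows:
  increments:
    - [2,-3.5,4,0,0.003,-0.002,110]
    - [0,0,10,0,0,0,110]
    - [0,0,10,0,0,0,110]
    - [0,0,6,0,0,0,110]
    - [0,0,0,0,0,0,110]

```text
clock: 12.2
tcp_pos: [0.4467, 0.0505, 0.0245]
orientation: [3.14, -0.004, 0.005]
contact_force: [-0.7, -0.2, -0.4]
grip_width: 0.0486
```

```bash
python3 go.py .4444 .0518 .018 0
python3 - <<'E'
from h import *
f=grab_frame("scene"); save(f,"s8.png",(180,180,300,280),6)
E
```

```text
t 12.20 tcp [0.4467 0.0505 0.0245] grip 0.0486 F [-0.7 -0.2 -0.4] J [-0.03  0.46 -0.27  2.22  0.26  0.49 -2.07]
shift mm (now axes) [-2.3 -1.3  6.5] | turn [ 0.002 -0.003 -0.002] | shift in goal axes [-2.3 -1.3  6.5]
```

View pics/s8.png

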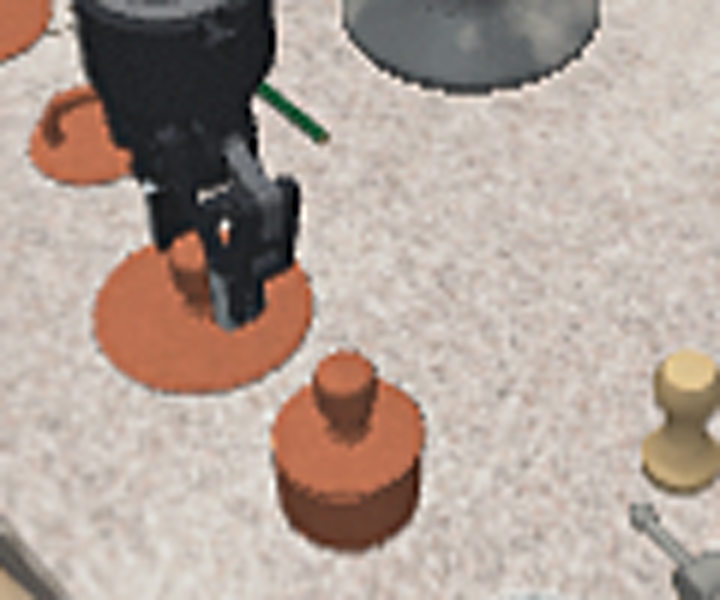

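Straddling the knob. Correct, finish the descent, close.

Emit:
play_rows:
  increments:
    - [-2,-1,3,0.002,-0.003,-0.002,110]
    - [0,0,3,0,0,0,110]
    - [0,0,0,0,0,0,110]

```text
clock: 12.55
tcp_pos: [0.4451, 0.0518, 0.0188]
orientation: [-3.141, 0.0, -0.002]
contact_force: [-1.5, -0.0, 0.4]
grip_width: 0.0485
```

```bash
python3 go.py .4444 .0518 .018 0
```

```text
t 12.55 tcp [0.4451 0.0518 0.0188] grip 0.0485 F [-1.5 -0.   0.4] J [-0.03  0.47 -0.27  2.22  0.27  0.47 -2.08]
shift mm (now axes) [-0.7 -0.   0.8] | turn [-0.001 -0.001 -0.   ] | shift in goal axes [-0.7 -0.   0.8]
```

Emit:
play_rows:
  increments:
    - [0,0,0,0,0,0,170]
    - [0,0,0,0,0,0,190]
    - [0,0,0,0,0,0,205]
    - [0,0,0,0,0,0,220]
    - [0,0,0,0,0,0,220]
  force: 40

```text
clock: 13.05
tcp_pos: [0.4452, 0.0518, 0.0191]
orientation: [-3.141, 0.0, -0.003]
contact_force: [0.4, 0.1, -0.4]
grip_width: 0.022
```

```bash
python3 go.py .4444 .0518 .018 0
```

```text
t 13.05 tcp [0.4452 0.0518 0.0191] grip 0.0220 F [ 0.4  0.1 -0.4] J [-0.03  0.47 -0.27  2.22  0.26  0.47 -2.08]
shift mm (now axes) [-0.8 -0.   1.1] | turn [-0.001 -0.002 -0.   ] | shift in goal axes [-0.8 -0.   1.1]
```

Emit:
play_rows:
  increments:
    - [0,0,-4,0,0,0,220]
    - [0,0,-15,0,0,0,220]
    - [0,0,-35,0,0,0,220]
    - [0,0,-40,0,0,0,220]
    - [0,0,-35,0,0,0,220]

```text
clock: 13.55
tcp_pos: [0.4411, 0.0512, 0.1486]
orientation: [3.141, 0.002, -0.016]
contact_force: [0.9, 0.5, -0.2]
grip_width: 0.0221
```

Emit:
play_rows:
  increments:
    - [0,0,-5,0,0,0,220]

```text
clock: 13.65
tcp_pos: [0.4434, 0.0518, 0.1575]
orientation: [-3.141, -0.001, 0.005]
contact_force: [0.5, 0.3, -0.2]
grip_width: 0.0227
```

```bash
python3 go.py .5643 .3342 .16 0
python3 - <<'E'
from h import *
f=grab_frame("scene"); save(f,"s9.png",(130,100,330,260),4)
E
```

```text
t 13.65 tcp [0.4434 0.0518 0.1575] grip 0.0227 F [ 0.5  0.3 -0.2] J [ 0.07  0.22 -0.36  2.13  0.11  0.81 -1.93]
shift mm (now axes) [ 121.1 -282.3   -2.7] | turn [-0.001  0.003  0.001] | shift in goal axes [ 120.9 -282.4   -2.5]
```

View pics/s9.png

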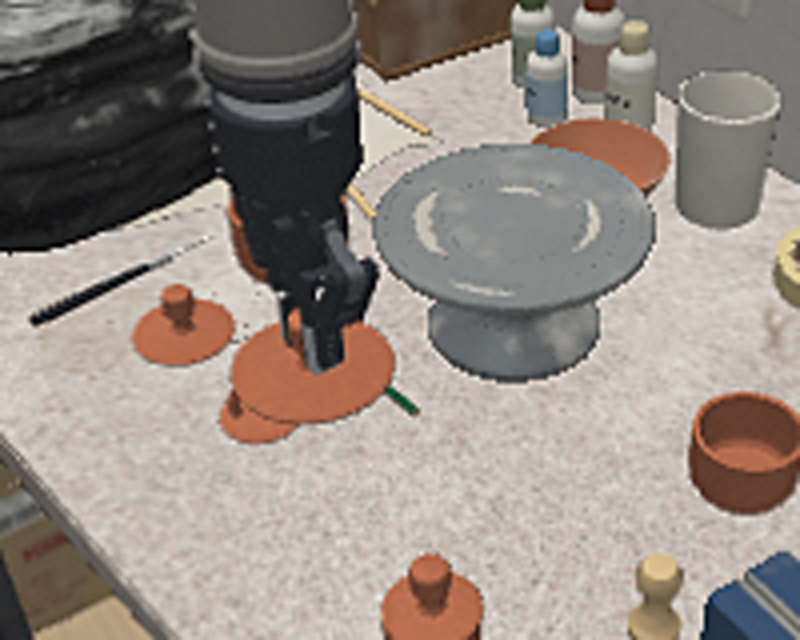

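Emit:
play_rows:
  increments:
    - [8,-18,0,0,0,0,220]
    - [14,-32,0,0,0,0,220]
    - [15,-35,0,0,0,0,220]
    - [15,-35,0,0,0,0,220]
    - [15,-35,0,0,0,0,220]

```text
clock: 14.2
tcp_pos: [0.5079, 0.2023, 0.1499]
orientation: [3.134, -0.017, -0.02]
contact_force: [0.4, -0.1, -1.5]
grip_width: 0.0225
```

```bash
python3 go.py .5643 .3342 .16 0
```

```text
t 14.20 tcp [0.5079 0.2023 0.1499] grip 0.0225 F [ 0.4 -0.1 -1.5] J [-0.18  0.4  -0.39  1.91  0.19  0.88 -2.25]
shift mm (now axes) [  54.8 -132.4  -11.8] | turn [ 0.008  0.013 -0.011] | shift in goal axes [  56.4 -131.9  -10.1]
```

Emit:
play_rows:
  increments:
    - [15,-35,-3,0.006,0.008,-0.008,220]
    - [15,-34,-2,0,0,0,220]
    - [12,-30,0,0,0,0,220]
    - [7,-16,0,0,0,0,220]
    - [0,0,0,0,0,0,220]

```text
clock: 14.7
tcp_pos: [0.5548, 0.326, 0.1435]
orientation: [3.137, 0.006, -0.025]
contact_force: [-0.2, -1.0, -0.4]
grip_width: 0.0224
```

```bash
python3 go.py .5643 .3342 .1 0
```

```text
t 14.70 tcp [0.5548 0.326  0.1435] grip 0.0224 F [-0.2 -1.  -0.4] J [-0.35  0.55 -0.38  1.68  0.23  0.97 -2.38]
shift mm (now axes) [10.2 -8.3 43.4] | turn [0.004 0.016 0.004] | shift in goal axes [ 9.5 -8.2 43.5]
```

Emit:
play_rows:
  increments:
    - [8,-6,0,0.004,0.014,0.003,220]
    - [1.5,-1.5,10,0,0,0,220]
    - [0,0,15,0,0,0,220]
    - [0,0,10,0,0,0,220]
    - [0,0,0,0,0,0,220]

```text
clock: 15.2
tcp_pos: [0.5627, 0.3283, 0.1008]
orientation: [3.135, -0.003, -0.01]
contact_force: [0.7, 0.0, -0.3]
grip_width: 0.0223
```

```bash
python3 go.py .5643 .3342 .08 0
```

```text
t 15.20 tcp [0.5627 0.3283 0.1008] grip 0.0223 F [ 0.7  0.  -0.3] J [-0.37  0.61 -0.36  1.69  0.26  0.9  -2.41]
shift mm (now axes) [ 1.7 -6.1 20.8] | turn [ 0.007  0.007 -0.002] | shift in goal axes [ 1.6 -5.9 20.8]
```

Emit:
play_rows:
  increments:
    - [1.5,-5.5,4,0.006,0.006,0,220]
    - [0,0,6,0,0,0,220]
    - [0,0,4,0,0,0,220]
    - [0,0,0,0,0,0,220]

```text
clock: 15.6
tcp_pos: [0.5645, 0.3332, 0.0857]
orientation: [3.141, -0.005, 0.0]
contact_force: [-0.7, 0.5, -0.8]
grip_width: 0.0221
```

```bash
python3 go.py .5643 .3342 .067 0
python3 - <<'E'
from h import *
f=grab_frame("scene"); save(f,"s10.png",(130,100,330,260),4)
E
```

```text
t 15.60 tcp [0.5645 0.3332 0.0857] grip 0.0221 F [-0.7  0.5 -0.8] J [-0.37  0.63 -0.36  1.7   0.27  0.87 -2.42]
shift mm (now axes) [-0.2 -1.  18.7] | turn [ 0.001 -0.    -0.003] | shift in goal axes [-0.2 -1.  18.7]
```

View pics/s10.png

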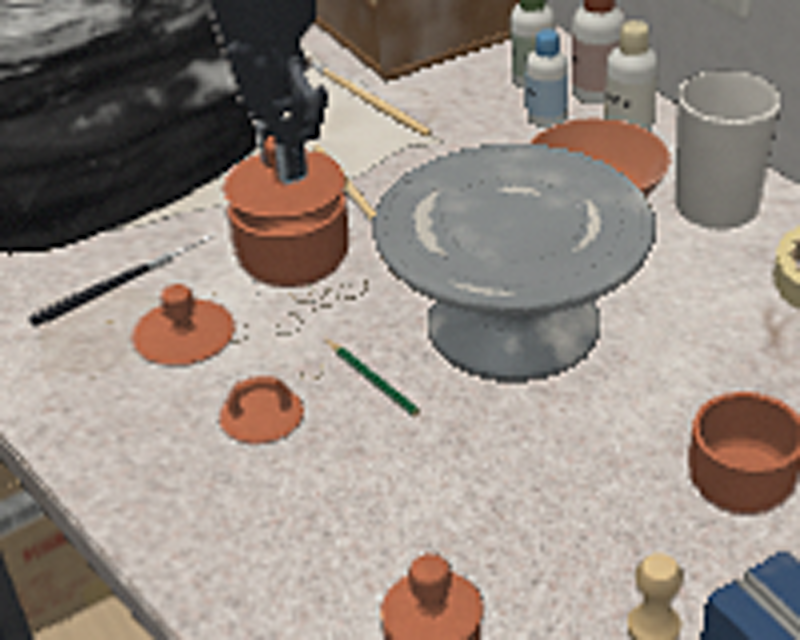

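Emit:
play_rows:
  increments:
    - [1,0,4,0,0,-0.002,220]
    - [0,0,4,0,0,0,220]
    - [0,0,4,0,0,0,220]
    - [0,0,2,0,0,0,220]
    - [0,0,0,0,0,0,220]

```text
clock: 16.15
tcp_pos: [0.5663, 0.3336, 0.0716]
orientation: [-3.141, 0.002, -0.003]
contact_force: [-0.1, -0.2, 0.2]
grip_width: 0.0219
```

```bash
python3 go.py .565 .333 .067 0
```

```text
t 16.15 tcp [0.5663 0.3336 0.0716] grip 0.0219 F [-0.1 -0.2  0.2] J [-0.38  0.65 -0.35  1.7   0.28  0.84 -2.43]
shift mm (now axes) [-1.3  0.6  4.6] | turn [-0.    -0.002 -0.001] | shift in goal axes [-1.3  0.6  4.6]
```

Emit:
play_rows:
  increments:
    - [-1,0,2,0,-0.002,0,220]
    - [0,0,1.5,0,0,0,220]
    - [0,0,0,0,0,0,220]

```text
clock: 16.45
tcp_pos: [0.5652, 0.3336, 0.0678]
orientation: [-3.141, 0.002, 0.001]
contact_force: [-0.2, 0.7, -0.4]
grip_width: 0.0223
```

```bash
python3 go.py .565 .333 .067 0
```

```text
t 16.45 tcp [0.5652 0.3336 0.0678] grip 0.0223 F [-0.2  0.7 -0.4] J [-0.38  0.65 -0.35  1.7   0.28  0.84 -2.43]
shift mm (now axes) [-0.2  0.6  0.8] | turn [-0.     0.    -0.001] | shift in goal axes [-0.2  0.6  0.8]
```

Emit:
play_rows:
  increments:
    - [0,0,1,0,0,0,220]
    - [0,0,0,0,0,0,220]

```text
clock: 16.65
tcp_pos: [0.5653, 0.3338, 0.0671]
orientation: [-3.141, 0.002, -0.0]
contact_force: [-0.6, 0.4, -0.5]
grip_width: 0.0221
```

```bash
python3 go.py .565 .333 .067 0
```

```text
t 16.65 tcp [0.5653 0.3338 0.0671] grip 0.0221 F [-0.6  0.4 -0.5] J [-0.38  0.65 -0.35  1.7   0.29  0.83 -2.43]
shift mm (now axes) [-0.3  0.8  0.1] | turn [-0.001 -0.    -0.001] | shift in goal axes [-0.3  0.8  0.1]
```

Emit:
play_rows:
  increments:
    - [0,0,1,0,0,0,220]
    - [0,0,0,0,0,0,220]

```text
clock: 16.85
tcp_pos: [0.5655, 0.334, 0.0672]
orientation: [-3.141, 0.002, -0.001]
contact_force: [-0.5, -0.6, -0.8]
grip_width: 0.0222
```

```bash
python3 go.py .565 .333 .067 0
```

```text
t 16.85 tcp [0.5655 0.334  0.0672] grip 0.0222 F [-0.5 -0.6 -0.8] J [-0.38  0.65 -0.35  1.7   0.29  0.83 -2.43]
shift mm (now axes) [-0.5  1.   0.2] | turn [-0.001 -0.001 -0.001] | shift in goal axes [-0.5  1.   0.2]
```

Emit:
play_rows:
  increments:
    - [0,0,1,0,0,0,220]
    - [0,0,0,0,0,0,220]

```text
clock: 17.05
tcp_pos: [0.5657, 0.3341, 0.0671]
orientation: [-3.141, 0.002, -0.002]
contact_force: [0.1, -0.9, 0.5]
grip_width: 0.0224
```

```bash
python3 go.py .565 .333 .067 0;python3 - <<'E'
from h import *
f=grab_frame("scene"); save(f,"s11.png",(160,100,260,190),7)
E
```

```text
t 17.05 tcp [0.5657 0.3341 0.0671] grip 0.0224 F [ 0.1 -0.9  0.5] J [-0.38  0.65 -0.35  1.7   0.29  0.83 -2.43]
shift mm (now axes) [-0.7  1.1  0.1] | turn [-0.001 -0.001 -0.001] | shift in goal axes [-0.7  1.1  0.1]
```

View pics/s11.png

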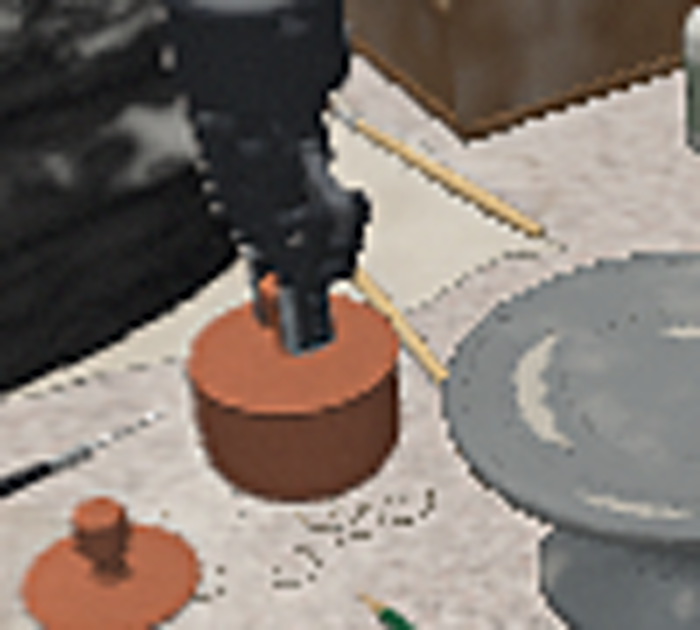

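Seated at the expected 0.067. The disc lies closed on the jar at crop (293,350). Release and rise.

Emit:
play_rows:
  increments:
    - [0,0,0,0,0,0,175]
    - [0,0,0,0,0,0,150]
    - [0,0,0,0,0,0,120]
    - [0,0,0,0,0,0,110]
    - [0,0,0,0,0,0,110]

```text
clock: 17.6
tcp_pos: [0.5658, 0.3342, 0.0663]
orientation: [-3.14, 0.002, -0.002]
contact_force: [0.2, -0.2, 0.4]
grip_width: 0.0485
```

Emit:
play_rows:
  increments:
    - [0,0,-5,0,0,0,110]
    - [0,0,-20,0,0,0,110]
    - [0,0,-30,0,0,0,110]
    - [0,0,-25,0,0,0,110]
    - [0,0,0,0,0,0,110]

```text
clock: 18.1
tcp_pos: [0.5651, 0.3339, 0.1491]
orientation: [-3.141, 0.002, 0.001]
contact_force: [-0.3, -0.1, 0.4]
grip_width: 0.0487
```

```bash
python3 go.py .4468 .2895 .14 0
python3 - <<'E'
from h import *
f=grab_frame("scene"); save(f,"s12.png",(160,100,260,190),7)
E
```

```text
t 18.10 tcp [0.5651 0.3339 0.1491] grip 0.0487 F [-0.3 -0.1  0.4] J [-0.36  0.56 -0.38  1.66  0.24  0.98 -2.39]
shift mm (now axes) [-118.3   44.6    9.2] | turn [-0.     0.001 -0.001] | shift in goal axes [-118.3   44.4    9.1]
```

View pics/s12.png

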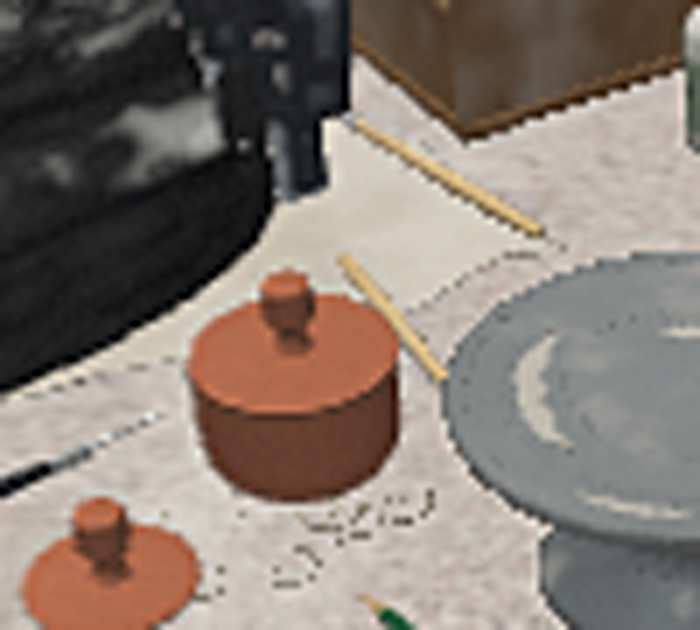

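Emit:
play_rows:
  increments:
    - [-20,8,0,0,0,0,110]
    - [-30,11,0,0,0,0,110]
    - [-30,11,0,0,0,0,110]
    - [-22,8,0,0,0,0,110]
    - [-8,3,0,0,0,0,110]

```text
clock: 18.65
tcp_pos: [0.4498, 0.2893, 0.1435]
orientation: [3.138, -0.004, -0.01]
contact_force: [0.2, -0.4, 0.5]
grip_width: 0.0488
```

Emit:
play_rows:
  increments:
    - [0,0,0,0,0,0,110]

```text
clock: 18.75
tcp_pos: [0.449, 0.2887, 0.143]
orientation: [3.137, -0.003, -0.012]
contact_force: [0.8, 1.0, 0.4]
grip_width: 0.0487
```

```bash
python3 go.py .447 .2897 .06 0
```

```text
t 18.75 tcp [0.449  0.2887 0.143 ] grip 0.0487 F [0.8 1.  0.4] J [-0.35  0.39 -0.42  1.95  0.21  0.85 -2.45]
shift mm (now axes) [-1.3 -1.3 83. ] | turn [ 0.005  0.007 -0.002] | shift in goal axes [-2. -1. 83.]
```

Emit:
play_rows:
  increments:
    - [-1,-1,25,0.004,0.006,0,110]
    - [0,0,30,0,0,0,110]
    - [0,0,20,0,0,0,110]
    - [0,0,6,0,0,0,110]
    - [0,0,0,0,0,0,110]

```text
clock: 19.25
tcp_pos: [0.4544, 0.2924, 0.0595]
orientation: [-3.138, 0.007, -0.006]
contact_force: [-0.6, -0.4, -0.3]
grip_width: 0.0486
```

```bash
python3 go.py .447 .2897 .018 0
```

```text
t 19.25 tcp [0.4544 0.2924 0.0595] grip 0.0486 F [-0.6 -0.4 -0.3] J [-0.39  0.51 -0.37  2.    0.29  0.68 -2.52]
shift mm (now axes) [-7.6  2.8 41.5] | turn [-0.003 -0.004 -0.004] | shift in goal axes [-7.4  2.7 41.5]
```

Emit:
play_rows:
  increments:
    - [-7,2.5,2,-0.003,-0.004,-0.004,110]
    - [0,0,0,0,0,0,110]
    - [0,0,10,0,0,0,110]
    - [0,0,10,0,0,0,110]
    - [0,0,0,0,0,0,110]

```text
clock: 19.75
tcp_pos: [0.4496, 0.2914, 0.0387]
orientation: [-3.138, 0.001, -0.006]
contact_force: [0.3, -0.7, 0.2]
grip_width: 0.0486
```

```bash
python3 go.py .447 .2897 .018 0;python3 - <<'E'
from h import *
f=grab_frame("scene"); save(f,"s13.png",(140,130,240,220),7)
E
```

```text
t 19.75 tcp [0.4496 0.2914 0.0387] grip 0.0486 F [ 0.3 -0.7  0.2] J [-0.41  0.54 -0.36  2.02  0.31  0.63 -2.54]
shift mm (now axes) [-2.7  1.8 20.6] | turn [-0.003 -0.004 -0.001] | shift in goal axes [-2.6  1.7 20.7]
```

View pics/s13.png

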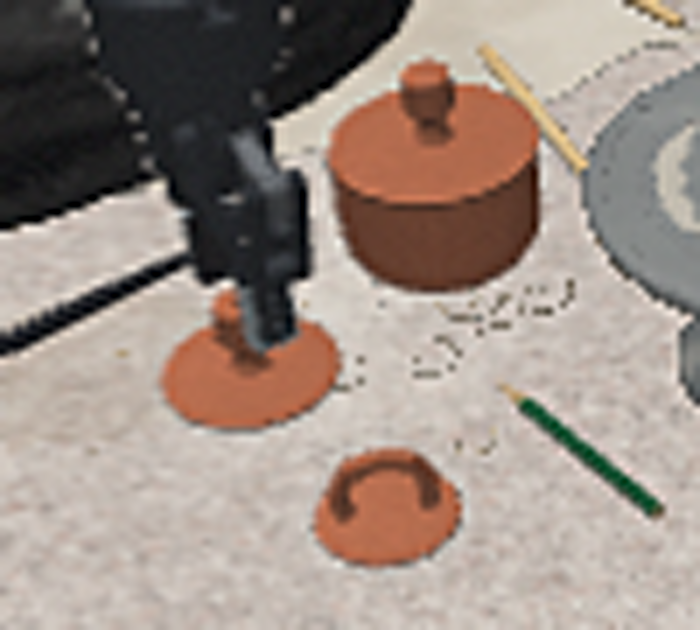

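Emit:
play_rows:
  increments:
    - [-2.5,1.5,4,-0.003,-0.004,0,110]
    - [0,0,7,0,0,0,110]
    - [0,0,6,0,0,0,110]
    - [0,0,3,0,0,0,110]
    - [0,0,0,0,0,0,110]

```text
clock: 20.3
tcp_pos: [0.4472, 0.2901, 0.0174]
orientation: [-3.141, 0.001, -0.0]
contact_force: [-0.2, -0.6, 0.1]
grip_width: 0.0488
```

```bash
python3 go.py .447 .2897 .018 0
```

```text
t 20.30 tcp [0.4472 0.2901 0.0174] grip 0.0488 F [-0.2 -0.6  0.1] J [-0.42  0.58 -0.34  2.02  0.33  0.59 -2.56]
shift mm (now axes) [-0.2  0.4 -0.6] | turn [-0.    -0.    -0.001] | shift in goal axes [-0.2  0.4 -0.6]
```

Emit:
play_rows:
  increments:
    - [0,0,0,0,0,0,170]
    - [0,0,0,0,0,0,190]
    - [0,0,0,0,0,0,205]
    - [0,0,0,0,0,0,220]
    - [0,0,0,0,0,0,220]

```text
clock: 20.8
tcp_pos: [0.4474, 0.2903, 0.0177]
orientation: [-3.141, 0.001, -0.001]
contact_force: [-0.1, 0.1, -1.4]
grip_width: 0.0223
```

```bash
python3 go.py .447 .2897 .018 0
```

```text
t 20.80 tcp [0.4474 0.2903 0.0177] grip 0.0223 F [-0.1  0.1 -1.4] J [-0.42  0.57 -0.34  2.02  0.33  0.59 -2.56]
shift mm (now axes) [-0.4  0.6 -0.3] | turn [-0.001 -0.001 -0.001] | shift in goal axes [-0.4  0.6 -0.3]
```

Emit:
play_rows:
  increments:
    - [0,0,-4,0,0,0,220]
    - [0,0,-15,0,0,0,220]
    - [0,0,-35,0,0,0,220]
    - [0,0,-40,0,0,0,220]
    - [0,0,-40,0,0,0,220]

```text
clock: 21.3
tcp_pos: [0.4439, 0.2879, 0.1539]
orientation: [3.136, 0.001, -0.014]
contact_force: [0.5, 0.6, -1.2]
grip_width: 0.0225
```

```bash
python3 go.py .447 .05 .17 0;python3 - <<'E'
from h import *
f=grab_frame("scene"); save(f,"s14.png",(130,80,250,190),6)
E
```

```text
t 21.30 tcp [0.4439 0.2879 0.1539] grip 0.0225 F [ 0.5  0.6 -1.2] J [-0.34  0.37 -0.43  1.95  0.2   0.88 -2.44]
shift mm (now axes) [  2.8 238.  -14.9] | turn [0.005 0.009 0.001] | shift in goal axes [  3.1 237.9 -16.1]
```

View pics/s14.png

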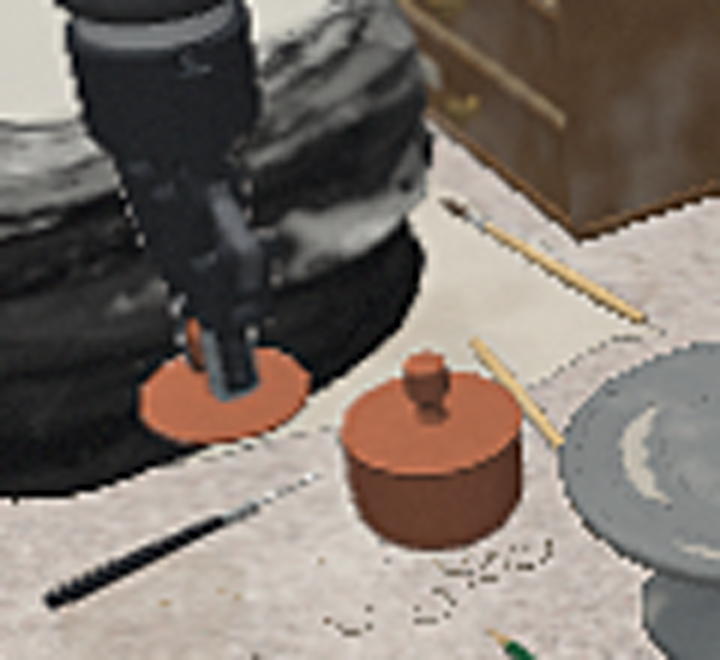

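Emit:
play_rows:
  increments:
    - [2,18,-12,0.004,0.007,0,220]
    - [5,34,-10,0,0,0,220]
    - [8,38,0,0,0,0,220]
    - [8,38,0,0,0,0,220]
    - [8,38,0,0,0,0,220]

```text
clock: 21.85
tcp_pos: [0.4801, 0.129, 0.1928]
orientation: [-3.126, -0.022, -0.033]
contact_force: [1.0, 0.4, -1.6]
grip_width: 0.0226
```

```bash
python3 go.py .693 -.063 .14 0
```

```text
t 21.85 tcp [0.4801 0.129  0.1928] grip 0.0226 F [ 1.   0.4 -1.6] J [-0.05  0.24 -0.39  2.01  0.11  0.88 -2.05]
shift mm (now axes) [209.  195.7  54.4] | turn [-0.015 -0.021  0.014] | shift in goal axes [212.9 192.   52.8]
```

Emit:
play_rows:
  increments:
    - [26,28,0,-0.01,-0.014,0.01,220]
    - [30,30,0,0,0,0,220]
    - [32,30,5,0,0,0,220]
    - [32,28,5,0,0,0,220]
    - [30,26,5,0,0,0,220]

```text
clock: 22.35
tcp_pos: [0.6331, -0.0201, 0.1854]
orientation: [-3.138, -0.007, -0.02]
contact_force: [1.2, -0.0, -0.2]
grip_width: 0.0221
```

```bash
python3 go.py .693 -.063 .14 0
```

```text
t 22.35 tcp [ 0.6331 -0.0201  0.1854] grip 0.0221 F [ 1.2 -0.  -0.2] J [ 0.14  0.46 -0.28  1.7   0.15  0.99 -1.75]
shift mm (now axes) [59.1 43.3 46. ] | turn [-0.004 -0.013  0.004] | shift in goal axes [59.9 42.9 45.4]
```

Emit:
play_rows:
  increments:
    - [26,19,5,-0.003,-0.01,0.003,220]
    - [16,13,10,0,0,0,220]
    - [8,5,12,0,0,0,220]
    - [0,0,10,0,0,0,220]
    - [0,0,0,0,0,0,220]

```text
clock: 22.85
tcp_pos: [0.6869, -0.0642, 0.1494]
orientation: [-3.142, 0.009, -0.008]
contact_force: [-0.8, 0.1, -1.1]
grip_width: 0.0223
```

```bash
python3 go.py .693 -.063 .09 0
```

```text
t 22.85 tcp [ 0.6869 -0.0642  0.1494] grip 0.0223 F [-0.8  0.1 -1.1] J [ 0.17  0.59 -0.25  1.58  0.17  0.99 -1.7 ]
shift mm (now axes) [ 5.8 -1.2 59.4] | turn [-0.    -0.005 -0.006] | shift in goal axes [ 6.1 -1.2 59.4]
```

Emit:
play_rows:
  increments:
    - [5.5,-1,15,0,-0.004,-0.005,220]
    - [0,0,20,0,0,0,220]
    - [0,0,15,0,0,0,220]
    - [0,0,4,0,0,0,220]
    - [0,0,0,0,0,0,220]

```text
clock: 23.35
tcp_pos: [0.6912, -0.0571, 0.0932]
orientation: [-3.139, -0.011, -0.0]
contact_force: [0.9, 0.3, 0.2]
grip_width: 0.0223
```

```bash
python3 go.py .693 -.063 .08 0
```

```text
t 23.35 tcp [ 0.6912 -0.0571  0.0932] grip 0.0223 F [0.9 0.3 0.2] J [ 0.16  0.66 -0.24  1.6   0.19  0.91 -1.71]
shift mm (now axes) [ 1.8  6.  13.2] | turn [-0.003 -0.     0.007] | shift in goal axes [ 1.8  5.9 13.2]
```

Emit:
play_rows:
  increments:
    - [1.5,5.5,2,-0.003,0,0.006,220]
    - [0,0,3,0,0,0,220]
    - [0,0,5,0,0,0,220]
    - [0,0,0,0,0,0,220]

```text
clock: 23.75
tcp_pos: [0.694, -0.0629, 0.0844]
orientation: [3.141, 0.001, 0.005]
contact_force: [-0.8, -0.7, -1.7]
grip_width: 0.0223
```

```bash
python3 go.py .693 -.063 .06 0
python3 - <<'E'
from h import *
f=grab_frame("scene"); save(f,"s15.png",(270,160,370,250),7)
E
```

```text
t 23.75 tcp [ 0.694  -0.0629  0.0844] grip 0.0223 F [-0.8 -0.7 -1.7] J [ 0.16  0.67 -0.24  1.6   0.19  0.89 -1.72]
shift mm (now axes) [-1.1  0.  24.4] | turn [ 0.001 -0.003  0.   ] | shift in goal axes [-1.   0.1 24.4]
```

View pics/s15.png

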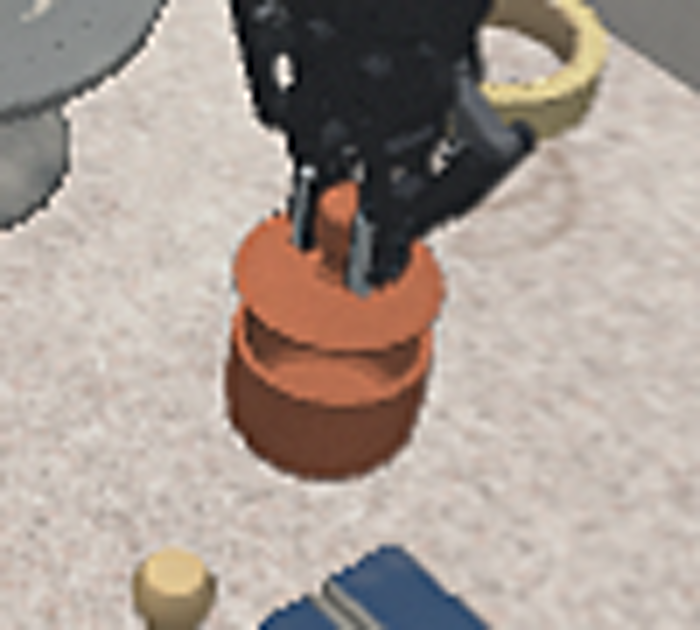

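Emit:
play_rows:
  increments:
    - [-1,0,3,0,-0.002,0,220]
    - [0,0,4,0,0,0,220]
    - [0,0,4,0,0,0,220]
    - [0,0,0,0,0,0,220]

```text
clock: 24.2
tcp_pos: [0.6936, -0.0628, 0.0736]
orientation: [3.141, 0.001, 0.004]
contact_force: [0.3, -0.2, -0.3]
grip_width: 0.0226
```

```bash
python3 go.py .693 -.063 .06 0
```

```text
t 24.20 tcp [ 0.6936 -0.0628  0.0736] grip 0.0226 F [ 0.3 -0.2 -0.3] J [ 0.16  0.68 -0.24  1.6   0.19  0.87 -1.72]
shift mm (now axes) [-0.7  0.1 13.6] | turn [ 0.001 -0.003  0.   ] | shift in goal axes [-0.6  0.2 13.6]
```

Emit:
play_rows:
  increments:
    - [-0.5,0,3,0,-0.002,0,220]
    - [0,0,3,0,0,0,220]
    - [0,0,3,0,0,0,220]
    - [0,0,2,0,0,0,220]
    - [0,0,0,0,0,0,220]

```text
clock: 24.7
tcp_pos: [0.693, -0.0627, 0.0613]
orientation: [3.141, 0.001, 0.0]
contact_force: [-1.1, 0.5, 0.0]
grip_width: 0.0224
```

```bash
python3 go.py .693 -.063 .06 0
```

```text
t 24.70 tcp [ 0.693  -0.0627  0.0613] grip 0.0224 F [-1.1  0.5  0. ] J [ 0.16  0.7  -0.23  1.61  0.2   0.86 -1.72]
shift mm (now axes) [0.  0.3 1.3] | turn [ 0.001 -0.     0.001] | shift in goal axes [0.  0.3 1.3]
```

Emit:
play_rows:
  increments:
    - [0,0,1,0,-0.001,0,220]
    - [0,0,0.5,0,0,0,220]
    - [0,0,0,0,0,0,220]

```text
clock: 25.0
tcp_pos: [0.6932, -0.0627, 0.06]
orientation: [3.141, 0.001, -0.001]
contact_force: [0.4, -0.5, -0.5]
grip_width: 0.0225
```

```bash
python3 go.py .693 -.063 .06 0
```

```text
t 25.00 tcp [ 0.6932 -0.0627  0.06  ] grip 0.0225 F [ 0.4 -0.5 -0.5] J [ 0.16  0.7  -0.23  1.61  0.2   0.86 -1.72]
shift mm (now axes) [-0.2  0.3  0. ] | turn [0.001 0.001 0.001] | shift in goal axes [-0.2  0.3  0. ]
```

Emit:
play_rows:
  increments:
    - [0,0,1,0,0,0,220]
    - [0,0,0,0,0,0,220]

```text
clock: 25.2
tcp_pos: [0.6936, -0.0626, 0.06]
orientation: [3.141, 0.001, 0.0]
contact_force: [-0.3, 0.4, 0.7]
grip_width: 0.0224
```

Emit:
play_rows:
  increments:
    - [0,0,1,0,0,0,220]
    - [0,0,0,0,0,0,220]

```text
clock: 25.4
tcp_pos: [0.6938, -0.0625, 0.0598]
orientation: [3.141, 0.001, 0.001]
contact_force: [-1.4, -0.9, 1.7]
grip_width: 0.0222
```

```bash
python3 go.py .693 -.063 .06 0
python3 - <<'E'
from h import *
f=grab_frame("scene"); save(f,"s16.png",(270,160,370,250),7)
E
```

```text
t 25.40 tcp [ 0.6938 -0.0625  0.0598] grip 0.0222 F [-1.4 -0.9  1.7] J [ 0.16  0.7  -0.23  1.61  0.2   0.86 -1.72]
shift mm (now axes) [-0.8  0.5 -0.2] | turn [ 0.001 -0.001  0.001] | shift in goal axes [-0.8  0.5 -0.2]
```

View pics/s16.png

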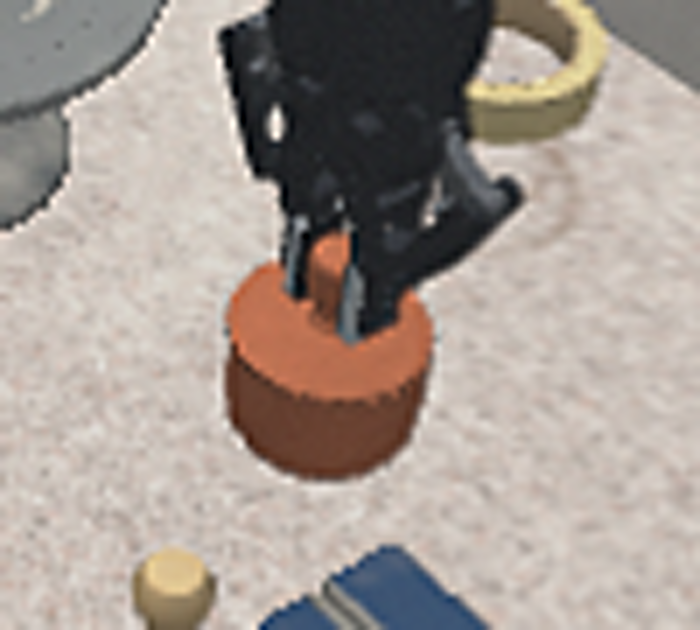

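Seated. Release, rise, and draw back for an unobstructed check.

Emit:
play_rows:
  increments:
    - [0,0,0,0,0,0,175]
    - [0,0,0,0,0,0,150]
    - [0,0,0,0,0,0,120]
    - [0,0,0,0,0,0,110]
    - [0,0,0,0,0,0,110]

```text
clock: 25.95
tcp_pos: [0.6939, -0.0627, 0.0587]
orientation: [3.141, 0.001, 0.002]
contact_force: [0.1, -0.1, 0.2]
grip_width: 0.0486
```

Emit:
play_rows:
  increments:
    - [0,0,-5,0,0,0,110]
    - [0,0,-20,0,0,0,110]
    - [0,0,-35,0,0,0,110]
    - [0,0,-40,0,0,0,110]
    - [0,0,-40,0,0,0,110]

```text
clock: 26.45
tcp_pos: [0.6893, -0.0625, 0.1962]
orientation: [3.141, 0.002, -0.021]
contact_force: [0.2, -0.4, 0.0]
grip_width: 0.0488
```

Emit:
play_rows:
  increments:
    - [-10,30,-10,0,0,0,110]
    - [-12,40,-5,0,0,0,110]
    - [-12,40,0,0,0,0,110]
    - [-12,40,0,0,0,0,110]
    - [-12,40,0,0,0,0,110]

```text
clock: 26.95
tcp_pos: [0.6388, -0.2475, 0.2242]
orientation: [-3.138, -0.028, -0.011]
contact_force: [0.2, -0.2, 0.2]
grip_width: 0.0486
```

Emit:
play_rows:
  increments:
    - [-12,40,0,0,0,0,110]
    - [-12,40,0,0,0,0,110]
    - [-12,40,0,0,0,0,110]
    - [-6,20,0,0,0,0,110]
    - [0,0,0,0,0,0,110]

```text
clock: 27.45
tcp_pos: [0.5926, -0.403, 0.2261]
orientation: [3.139, 0.011, 0.011]
contact_force: [0.2, 0.3, -0.1]
grip_width: 0.0487
```

```bash
python3 go.py .6 -.4 .25 0
python3 - <<'E'
from near import *
f=grab_frame("scene"); save(f,"s17.png",None,1.5); ft=grab_frame("top"); save(ft,"t17.png",(100,120,370,260),2.9)
for n,g,h,R,z in(("s",(.443,-.068),.044,.03,.0),("m",(.693,-.063),.05,.039,0),("l",(.565,.334),.056,.048,0)):
    zt=h+.0055; print(n)
    for nm,ff in(("top",ft),("scene",f)):
        C=cloud(ff); d=np.hypot(C[...,0]-g[0],C[...,1]-g[1])
        m=(soft(ff)>24)&(d<R-.004)&(d>.017)&(abs(C[...,2]-zt)<.012); P=C[m]
        A_=np.c_[P[:,:2]-g,np.ones(len(P))]; s=np.linalg.lstsq(A_,P[:,2],rcond=None)[0]
        k=(d<.012)&(C[...,2]>h+.02); K_=C[k]
        print(nm,"plane slope,z",s.round(4),"expected z",zt,"knob",K_[:,:2].mean(0).round(4),np.percentile(K_[:,2],80).round(4),"exp",h+.04)
run("top",{"lid_s":(.443,-.068)},fr=ft,dz=.036); run("top",{"lid_m":(.693,-.063)},fr=ft,dz=.042);run("top",{"lid_l":(.565,.334)},fr=ft,dz=.048)
E
```

```text
t 27.45 tcp [ 0.5926 -0.403   0.2261] grip 0.0487 F [ 0.2  0.3 -0.1] J [ 0.64  0.56 -0.19  1.44  0.11  1.15 -1.14]
shift mm (now axes) [  7.6  -2.9 -23.8] | turn [ 0.002 -0.007  0.007] | shift in goal axes [  7.4  -3.  -23.9]
s
top plane slope,z [0.0006 0.007  0.0496] expected z 0.049499999999999995 knob [ 0.4436 -0.067 ] 0.0862 exp 0.08399999999999999
scene plane slope,z [-0.0092  0.03    0.0472] expected z 0.049499999999999995 knob [ 0.4406 -0.0703] 0.083 exp 0.08399999999999999
m
top plane slope,z [0.0151 0.0145 0.056 ] expected z 0.0555 knob [ 0.6923 -0.0616] 0.0927 exp 0.09
scene plane slope,z [-0.0021  0.0186  0.0532] expected z 0.0555 knob [ 0.6889 -0.0655] 0.089 exp 0.09
l
top plane slope,z [ 0.     -0.0015  0.0618] expected z 0.0615 knob [0.5644 0.3321] 0.0984 exp 0.096
scene plane slope,z [-0.0077  0.034   0.0598] expected z 0.0615 knob [0.5621 0.33  ] 0.0955 exp 0.096
top lid_s [ 0.4439 -0.0682] resid px med 0.55 sd 0.08
top lid_m [ 0.6923 -0.0621] resid px med 0.45 sd 0.16
top lid_l [0.5641 0.3324] resid px med 0.57 sd 0.20
```

View pics/s17.png

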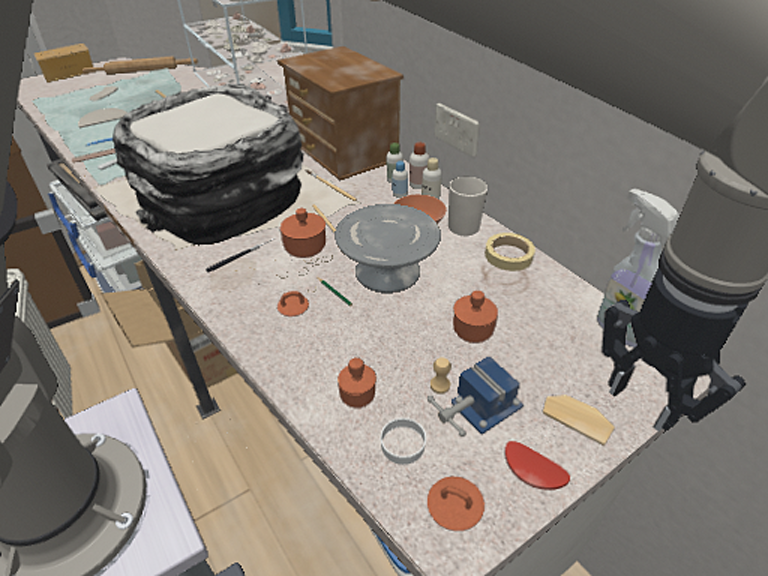

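View pics/t17.png

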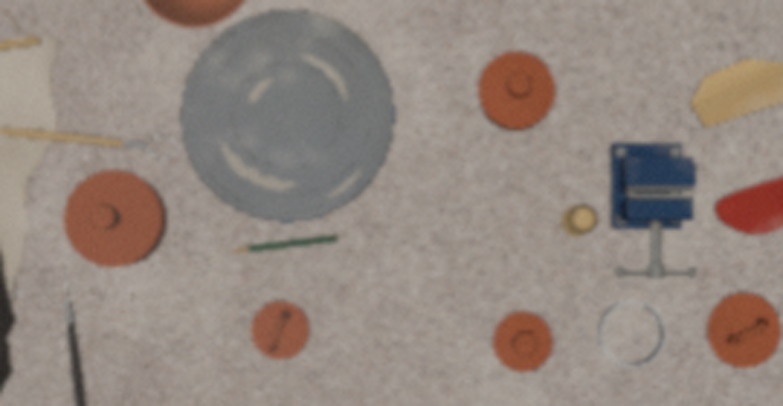

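```bash
python3 -c "
from bench import r
print(r.hand_in()); print(r.get_obs()['clock'])"
```

```text
the job is handed in; nothing more can be done
None
the job is handed in; nothing more can be done
```

All three knobbed lids are on the jars of their own size, and I handed the job in at about 27.5 s. Each was lowered into its jar until the tool stopped sinking, then let go. The strap lids and the jars were not touched, and they look unmoved in the last pictures.

**Last checks, with the arm clear:**
- **Height:** in the top camera the discs are within 0.5 mm of fully home: 49.6 mm against 49.5 (small), 56.0 against 55.5 (middle) and 61.8 against 61.5 (large).
- **Level:** the top camera puts the small and large discs within about 0.4° and the middle one about 1.2° off. The middle figure is within the noise of so few depth points, and the scene picture shows all three closed all round.
- **Centring:** each lid is within about 2 mm of where its jar's centre was measured. The least play anywhere is about 6 mm.

**Disagreements and a mend:**
- **Scene camera:** its depth put the discs about 2 mm lower than the top camera did, and its slopes came out at up to 2°. It showed similar errors on a lid lying flat on the table, up to about 2.5 mm low and 1° of slope, so I put this down to calibration.
- **Knob heights:** the knob tops read 2–3 mm high in the top camera and 0.5–1 mm low in the scene camera.
- **Small lid:** after the first lift it seemed to have slipped about 4 mm. I set it back down, found it had not slipped, and gripped it lower before going on.

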